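# Knock the wedged bottle tops out of the scoops and hang the scoops in the cupboard

## Robot

A 6-joint arm with a two-finger parallel gripper is mounted at the origin on the work surface. World frame = base frame: x ahead of the robot, y to its left, z up, the work surface at z = 0. Lengths are in m, angles in rad, forces in N, time in s.
With the tool pointing down it reaches from about 0.3 to 0.875 m from the base axis. Payload 6.4 kg.
Tool frame: the origin (TCP) lies midway between the tips of the shut fingers; the grasp point (between the pads) lies 19 mm behind it; z points along the fingers, y is the direction in which the jaws open and shut (so a half turn about z gives the same grasp; the last joint's range is limited). The gripper opens to 85 mm and grips with 20 to 120 N. Pads are 22 mm wide; open, the fingers measure 114 mm over their backs; the gripper's body (76 mm by 85 mm) begins 54 mm behind the grasp point. The pads swing forward as they close: fully open they stand 13 mm farther back than shut.
Start: joints at [1.059, 0.181, 1.607, -0, 1.354, -0.206], TCP at [0.173, 0.548, 0.192] pointing down, gripper open.
Joint ranges: [-2.99, 2.99], [-0.89, 2.07], [0.3, 2.58], [-1.14, 4.28], [0, 2.63], [-3.12, 3.12]. Speed limits (rad/s): [2.57, 2.57, 3.01, 3.14, 3.14, 3.14].

## Interface

Orientations are given as a unit quaternion [w, x, y, z].
In Python, from bench import get_obs, camera, hand_in gives the robot as it stands.
- The arm moves only by the tool drive_tool, never from a script. Its argument "deltas" is a list of rows, each a list of 2 entries, a list of its own where there are three numbers: the shift along the world's x, y, z in m, then the turn about the world's z in rad. A call has 1 to 10 rows; each row shifts and turns the pose as measured when the row begins; what a row does not reach is not made up. A row lasts 1/10 s, in which the tool goes at most 50 mm and 8.59 degrees, less where a joint would pass 70% of its speed; a pose out of reach is approached as far as the arm can. A call is refused whole if a number of a shift passes 0.05 or a number of a turn 0.15, either way. A call with a gripper value outside its range is refused whole. "gripper" is the opening, from 0 (shut) to 1 (fully open), set as the call begins (left out, the last holds). The fingers move at their own pace and stop on an object; the grip force is fixed at half the most. Time passes only in rows, so rows that do not move let the fingers close. It gives the time, the measured TCP pose, the force and the opening at its end, in the units of the state.
- get_obs(): the state, without advancing time (a new reading comes with each control period).
- camera(name): name is "scene" or "top" or "wrist"; returns a dict with "frame" (480x640x3 uint8, red, green, blue), "fx", "fy", "cx", "cy" (pixels), "eye" and "attitude" of the camera in the world. Camera axes: x right, y down, z forward; pixel columns grow to the right and rows downward; lengths in m; the calibration is good to about 2 mm. The wrist camera is an equidistant fisheye: a pixel r from the principal point sees the ray r / f radians off the axis. A picture is of the moment at which its call begins. There is no depth.
- hand_in(): hands the job in, once; it reports no verdict.
The state is a dict: "time_s": time; "q": joint angles; "dq": joint speeds; "joint_efforts": joint torques, N m; "eef_pos": TCP position; "eef_rot": TCP orientation; "wrist_force": force on the tool from outside, world axes, zero at the start; "torque": the same for the moment, N m; "opening": opening from 0.0 (shut) to 1.0 (fully open).
Only numpy, scipy, OpenCV 4.12 (cv2) and the standard library are available. Lean on these libraries where they do the work, as an engineer would, in place of code of your own. Each camera call takes 0.05 s, during which the arm holds its last target.

## Task

Clean bottle tops have wedged inside some of the red scoops: turn each of those mouth down over the steel tray and knock its rim on the tray until the top drops out and stays in the tray. Hang all three scoops, emptied, by their eyes in the low cupboard, one to a hook and not on top of the bottle tong, tilting them to get them in under the roof. The tops must never touch the counter, and leave the tong, the tin, the glass bottle and the spoon rest as they are.

Things in the scene. Friction and masses are not known exactly. Their poses are not given: they have to be found in the camera images.
- cupboard: low doorless wooden cupboard, fixed; open front towards the robot (its -x). Origin on the counter straight below the line of hooks; x into the cupboard, y to its left seen from the robot, z up. Side boards 16 mm thick, inner faces at y = +-177, from x = -90 to +80, 290 tall. No floor; the back is open but for a batten at x = 36 to 44, z = 57 to 93 (mm).
- roof_edge (a point): middle of the lower front edge of the cupboard's slatted roof: 290 mm above the counter, 90 mm in front of the hook line. The roof runs level from here to 79 mm behind the hook line.
- hook0 (a point): hook 0 (rightmost seen from the robot): inner floor of its valley, 222 mm above the counter; axes as the cupboard's. Fixed J of 5 mm steel rod, open to the front: its tip is 13 mm in front of (-x) and 21 mm above this point, its shank rises 14 mm behind it to a flat rail 258 mm up. Hooks are 80 mm apart.
- hook1 (a point): hook 1 (second from right): inner floor of its valley, 222 mm above the counter; axes as the cupboard's. Fixed J of 5 mm steel rod, open to the front: its tip is 13 mm in front of (-x) and 21 mm above this point, its shank rises 14 mm behind it to a flat rail 258 mm up. Hooks are 80 mm apart.
- hook2 (a point): hook 2 (third from right): inner floor of its valley, 222 mm above the counter; axes as the cupboard's. Fixed J of 5 mm steel rod, open to the front: its tip is 13 mm in front of (-x) and 21 mm above this point, its shank rises 14 mm behind it to a flat rail 258 mm up. Hooks are 80 mm apart.
- hook3 (a point): hook 3 (leftmost; the bottle tong hangs here): inner floor of its valley, 222 mm above the counter; axes as the cupboard's. Fixed J of 5 mm steel rod, open to the front: its tip is 13 mm in front of (-x) and 21 mm above this point, its shank rises 14 mm behind it to a flat rail 258 mm up. Hooks are 80 mm apart.
- scoop0_mid (a point): red plastic scoop 0: middle of its flat-bottomed barrel, 28 mm above the counter as it lies. x runs from mouth to handle, z is up as it lies. Barrel 56 mm wide (flat sides) and 56 mm high, walls 3 mm, closed back at x = +45, mouth cut aslant from x = -45 (underside) to -11 (upper side); handle in line behind it, 20 mm wide (y), 11 mm thick (z), ending at x = +149. About 110 g.
- scoop0_eye (a point): centre of the hanging eye at the end of scoop 0's handle, 130 mm along x from the barrel's middle: a ring of 6 mm rod with a 26 mm hole, in the scoop's own x-y plane (the hole runs along the scoop's z). Hung, this centre is about 13 mm below the hook's valley floor and the barrel hangs mouth down.
- top0_mid (a point): bottle top 0 (may be absent: scoop 0 is then empty): white screw ring 43 mm across with a green teat, 60 mm long, 40 g; mid-length, on its axis, teat to -x. Wedged in scoop 0's barrel, this point level with the barrel's middle along x: the ring's springy lip holds it even mouth down. Sharp knocks of the rim creep it out; after 3 mm it is free and slides out if the mouth points 40 degrees or more below level.
- scoop1_mid (a point): red plastic scoop 1: middle of its flat-bottomed barrel, 28 mm above the counter as it lies. x runs from mouth to handle, z is up as it lies. Barrel 56 mm wide (flat sides) and 56 mm high, walls 3 mm, closed back at x = +45, mouth cut aslant from x = -45 (underside) to -11 (upper side); handle in line behind it, 20 mm wide (y), 11 mm thick (z), ending at x = +149. About 110 g.
- scoop1_eye (a point): centre of the hanging eye at the end of scoop 1's handle, 130 mm along x from the barrel's middle: a ring of 6 mm rod with a 26 mm hole, in the scoop's own x-y plane (the hole runs along the scoop's z). Hung, this centre is about 13 mm below the hook's valley floor and the barrel hangs mouth down.
- top1_mid (a point): bottle top 1 (may be absent: scoop 1 is then empty): white screw ring 43 mm across with a green teat, 60 mm long, 40 g; mid-length, on its axis, teat to -x. Wedged in scoop 1's barrel, this point level with the barrel's middle along x: the ring's springy lip holds it even mouth down. Sharp knocks of the rim creep it out; after 3 mm it is free and slides out if the mouth points 40 degrees or more below level.
- scoop2_mid (a point): red plastic scoop 2: middle of its flat-bottomed barrel, 28 mm above the counter as it lies. x runs from mouth to handle, z is up as it lies. Barrel 56 mm wide (flat sides) and 56 mm high, walls 3 mm, closed back at x = +45, mouth cut aslant from x = -45 (underside) to -11 (upper side); handle in line behind it, 20 mm wide (y), 11 mm thick (z), ending at x = +149. About 110 g.
- scoop2_eye (a point): centre of the hanging eye at the end of scoop 2's handle, 130 mm along x from the barrel's middle: a ring of 6 mm rod with a 26 mm hole, in the scoop's own x-y plane (the hole runs along the scoop's z). Hung, this centre is about 13 mm below the hook's valley floor and the barrel hangs mouth down.
- top2_mid (a point): bottle top 2 (may be absent: scoop 2 is then empty): white screw ring 43 mm across with a green teat, 60 mm long, 40 g; mid-length, on its axis, teat to -x. Wedged in scoop 2's barrel, this point level with the barrel's middle along x: the ring's springy lip holds it even mouth down. Sharp knocks of the rim creep it out; after 3 mm it is free and slides out if the mouth points 40 degrees or more below level.
- tray_in (a point): middle of the inner floor of the loose steel draining tray (900 g), 3 mm above the counter. Inside 254 mm (x) by 174 mm (y), walls 35 mm high; z up.
- tong: steel-wire bottle tong with white tips, 155 mm long, hanging loose from hook 3. Origin: the centre of its eye. Leave it hanging.
- tin: closed formula tin, yellow band, white lid, diameter 106 mm, 118 mm tall; origin under its middle. Leave it be.
- bottle: empty glass feeding bottle, standing, diameter 56 mm, 145 mm tall; origin under its middle. Leave it be.
- spoon_rest: wooden spoon rest, 110 x 75 x 18 mm; origin under its middle. Leave it be.
There are look-alikes about, which are no part of the job. What is shaped like the part that bears scoop1_mid but pink is not meant.

How it is judged:
At the end, for the whole second after the job is handed in: Every scoop hangs by its eye on a hook of its own, not the tong's (eye centre within 16 mm sideways and 26 mm in all of the hook point, within 0.4 rad of straight down, under 0.2 m/s), and every bottle top lies still inside the tray, which stands flat (((horizontal distance between scoop0_eye and hook0 below 0.016 m and distance between scoop0_eye and hook0 below 0.026 m) or (horizontal distance between scoop0_eye and hook1 below 0.016 m and distance between scoop0_eye and hook1 below 0.026 m) or (horizontal distance between scoop0_eye and hook2 below 0.016 m and distance between scoop0_eye and hook2 below 0.026 m)) and angle between each of scoop0_mid, scoop1_mid, scoop2_mid's own x axis and vertical below 0.4 rad and linear speed of each of scoop0, scoop1, scoop2 below 0.2 m/s and x of top0_mid in the frame of tray_in between -0.13 and 0.13 m and y of top0_mid in the frame of tray_in between -0.09 and 0.09 m and z of top0_mid in the frame of tray_in between 0 and 0.075 m and linear speed of each of top0, top1, top2 below 0.06 m/s and ((horizontal distance between scoop1_eye and hook0 below 0.016 m and distance between scoop1_eye and hook0 below 0.026 m) or (horizontal distance between scoop1_eye and hook1 below 0.016 m and distance between scoop1_eye and hook1 below 0.026 m) or (horizontal distance between scoop1_eye and hook2 below 0.016 m and distance between scoop1_eye and hook2 below 0.026 m)) and x of top1_mid in the frame of tray_in between -0.13 and 0.13 m and y of top1_mid in the frame of tray_in between -0.09 and 0.09 m and z of top1_mid in the frame of tray_in between 0 and 0.075 m and ((horizontal distance between scoop2_eye and hook0 below 0.016 m and distance between scoop2_eye and hook0 below 0.026 m) or (horizontal distance between scoop2_eye and hook1 below 0.016 m and distance between scoop2_eye and hook1 below 0.026 m) or (horizontal distance between scoop2_eye and hook2 below 0.016 m and distance between scoop2_eye and hook2 below 0.026 m)) and x of top2_mid in the frame of tray_in between -0.13 and 0.13 m and y of top2_mid in the frame of tray_in between -0.09 and 0.09 m and z of top2_mid in the frame of tray_in between 0 and 0.075 m and distance between scoop0_eye and scoop1_eye above 0.05 m and distance between each of scoop0_eye, scoop1_eye and scoop2_eye above 0.05 m and angle between tray_in's own z axis and vertical below 0.1 rad); the robot touches nothing.
It fails at once if a bottle top that is out of its scoop gets down on the counter outside the tray ((height (world z) of top0_mid below 0.04 m and distance between top0_mid and scoop0_mid above 0.065 m and (x of top0_mid in the frame of tray_in above 0.14 m or x of top0_mid in the frame of tray_in below -0.14 m or y of top0_mid in the frame of tray_in above 0.1 m or y of top0_mid in the frame of tray_in below -0.1 m)) or (height (world z) of top1_mid below 0.04 m and distance between top1_mid and scoop1_mid above 0.065 m and (x of top1_mid in the frame of tray_in above 0.14 m or x of top1_mid in the frame of tray_in below -0.14 m or y of top1_mid in the frame of tray_in above 0.1 m or y of top1_mid in the frame of tray_in below -0.1 m)) or (height (world z) of top2_mid below 0.04 m and distance between top2_mid and scoop2_mid above 0.065 m and (x of top2_mid in the frame of tray_in above 0.14 m or x of top2_mid in the frame of tray_in below -0.14 m or y of top2_mid in the frame of tray_in above 0.1 m or y of top2_mid in the frame of tray_in below -0.1 m))).
It fails at once if the bottle tong is knocked off its hook (distance between tong and hook3 above 0.04 m).
It fails at once if the tin, the glass bottle or the spoon rest is pushed more than 25 mm or tipped (distance of any of tin, bottle, spoon_rest from where it was at the start of the episode above 0.025 m or angle between any of tin, bottle, spoon_rest's own z axis and vertical above 0.35 rad).
Of top0, top1, top2 only 2 to 3 are there at a start; the rules pass over those that are not, and their reading is None.
At some moment in a run one of scoop0, scoop1, scoop2, tray may be knocked a few centimetres aside while the robot is not near it.
It also fails if it takes over 184 s, if anything falls off the work surface, if the arm or the gripper's body presses on something with over 40 N, if the wrist force passes 120 N, or if a joint passes its speed limit or range.

## Working session

There is one attempt and no reset: what is moved stays moved. The work goes in short steps, Python scripts to look and compute and a tool call to move; the robot and the scene stay as the last step left them, time stands still between calls to the robot, and variables do not carry over. Pictures are saved under pics/ and viewed, and the job is handed in when it is done.

Besides the shell and the picture viewer there is one more tool, called as a command line: name --argument value ..., lists and objects as JSON in quotes. drive_tool: Moves the arm, as the interface text tells. Its arguments: {"type":"object","properties":{"deltas":{"type":"array","items":{"type":"array"}},"gripper":{"type":"number"}},"required":["deltas"]}

```bash
ls -la; mkdir -p pics
cat > h.py <<'E'
import numpy as np, cv2
from bench import get_obs, camera, hand_in
from scipy.spatial.transform import Rotation as R
def snap(name,fn):
    c=camera(name); cv2.imwrite('pics/'+fn,c['frame'][:,:,::-1]); np.save('pics/'+fn+'.npy',c,allow_pickle=True); return c
def load(fn): return np.load('pics/'+fn+'.npy',allow_pickle=True).item()
E
python3 - <<'E'
from h import *
print(get_obs())
for n in ['scene','top','wrist']:
    c=snap(n,n+'0.png'); print(n,{k:v for k,v in c.items() if k!='frame'})
E
```

```text
total 12
drwxr-xr-x  3 agent agent 4096 Dec  7 14:46 .
drwxr-xr-x 23 root  root  4096 Dec  7 14:46 ..
drwxr-xr-x  2 agent agent 4096 Dec  7 14:46 pics
{'time_s': 0.0, 'q': array([ 1.05870731e+00,  1.81524953e-01,  1.60799409e+00, -2.43696270e-05,
        1.35376981e+00, -2.06283270e-01]), 'dq': array([-0.00154382,  0.0004306 ,  0.00087323,  0.00032255,  0.00014191,
       -0.00023894]), 'joint_efforts': array([ 6.96326770e-04, -4.44879341e+01, -3.51337945e+01, -1.63883615e-04,
        9.13036958e-03,  4.43673139e-05]), 'eef_pos': array([0.17279126, 0.54779162, 0.19069997]), 'eef_rot': array([-2.86979579e-04,  1.52305117e-01,  9.88333158e-01, -7.98157317e-04]), 'wrist_force': array([0.69580933, 0.28996524, 0.07905421]), 'torque': array([0.04202121, 0.01189975, 0.05134892]), 'opening': 1.0021330990812831}
scene {'fx': 470.4972134308702, 'fy': 470.4972134308702, 'cx': 314.48705291873796, 'cy': 244.90280250950397, 'eye': array([1.48546752, 0.35734766, 0.92962425]), 'attitude': array([-0.259944  ,  0.51153123,  0.72410685, -0.3826672 ])}
top {'fx': 457.8623518774922, 'fy': 457.8623518774922, 'cx': 318.2662228892711, 'cy': 229.93263605608726, 'eye': array([ 0.27318258, -0.01092536,  1.53597272]), 'attitude': array([ 0.04990282, -0.70245139,  0.70770446, -0.05679933])}
wrist {'fx': 371.64829954431775, 'fy': 371.64829954431775, 'cx': 317.1549363380809, 'cy': 237.95500936961875, 'eye': array([0.10188896, 0.57049152, 0.37271097]), 'attitude': array([0.11798895, 0.79787805, 0.5850123 , 0.08502848])}
```

```bash
cat >> h.py <<'E'
def rot(q): return R.from_quat(np.r_[q[1:],q[0]])
def ray(c,u,v,fish=False):
    x=(u-c['cx'])/c['fx']; y=(v-c['cy'])/c['fy']
    if fish:
        r=np.hypot(x,y); s=np.sinc(r/np.pi); d=np.array([x*s,y*s,np.cos(r)])
    else: d=np.array([x,y,1.])
    return rot(c['attitude']).apply(d)
def px2w(c,u,v,z,fish=False):
    d=ray(c,u,v,fish); e=np.asarray(c['eye']); return e+d*(z-e[2])/d[2]
def w2px(c,P,fish=False):
    p=rot(c['attitude']).inv().apply(np.asarray(P)-c['eye'])
    if fish:
        rr=np.hypot(p[0],p[1]); th=np.arctan2(rr,p[2]); k=th/max(rr,1e-9)
        return c['fx']*p[0]*k+c['cx'], c['fy']*p[1]*k+c['cy']
    return c['fx']*p[0]/p[2]+c['cx'], c['fy']*p[1]/p[2]+c['cy']
E
python3 - <<'E'
from h import *
c=load('top0.png')
f=c['frame']
cv2.imwrite('pics/top0_sc.png',cv2.resize(f[180:340,340:500,::-1],(800,800),interpolation=cv2.INTER_CUBIC)[:600] if 0 else cv2.resize(f[190:310,340:500,::-1],(800,600),interpolation=cv2.INTER_CUBIC))
cv2.imwrite('pics/top0_cu.png',cv2.resize(f[130:265,90:270,::-1],(800,600),interpolation=cv2.INTER_CUBIC))
hs=cv2.cvtColor(f,cv2.COLOR_RGB2HSV)
m=(((hs[...,0]<5)|(hs[...,0]>175))&(hs[...,1]>180)&(hs[...,2]>70)).astype(np.uint8)
m[:120]=0
n,l,s,ce=cv2.connectedComponentsWithStats(m)
for i in range(1,n):
    if s[i,4]>30:
        ys,xs=np.nonzero(l==i); P=np.c_[xs,ys].astype(float); mu=P.mean(0); w,v=np.linalg.eigh(np.cov((P-mu).T)); print(s[i],ce[i],v[:,1],px2w(c,*mu,0.03))
s=load('scene0.png'); 
cv2.imwrite('pics/scene0_cu.png',cv2.resize(s['frame'][220:380,360:573,::-1],(800,600),interpolation=cv2.INTER_CUBIC))
cv2.imwrite('pics/scene0_sc.png',cv2.resize(s['frame'][190:340,110:310,::-1],(800,600),interpolation=cv2.INTER_CUBIC))
E
```

```text
[371 209  17  49 450] [378.36888889 238.90666667] [-0.03364036  0.999434  ] [ 0.47085154 -0.22597246  0.03      ]
[432 213  24  48 507] [443.74358974 241.00591716] [-0.27867341  0.96038593] [ 0.46230877 -0.44330926  0.03      ]
[396 217  24  47 478] [408.28242678 244.27405858] [-0.31595551  0.94877401] [ 0.45220844 -0.32482871  0.03      ]
```

```bash
cat > cup.py <<'E'
from h import *
from scipy.optimize import least_squares
t=load('top0.png'); s=load('scene0.png')
def tc(u,v): return (90+u/4.4444,130+v/4.4444)
def sc(u,v): return (360+u/3.7559,220+v/3.75)
obs=[(t,(-.09,-.193,0),tc(760,385)),(t,(-.09,.177,0),tc(308,582)),
 (s,(.08,-.177,0),sc(98,577)),(s,(.08,.177,0),sc(626,540)),(s,(.08,.193,0),sc(648,540)),
 (s,(.036+.008,-.177,.093),sc(118,430)),(s,(.044,-.177,.057),sc(118,474))]
def W(p,P):
    c,sn=np.cos(p[2]),np.sin(p[2]); return np.array([p[0]+c*P[0]-sn*P[1],p[1]+sn*P[0]+c*P[1],P[2]])
def res(p): return np.concatenate([np.subtract(w2px(c,W(p,P)),o) for c,P,o in obs])
r=least_squares(res,[.6,.5,.38],loss='soft_l1')
p=r.x
if __name__=='__main__':
    print(p,np.degrees(p[2])); print(r.fun.reshape(-1,2).round(1))
    for k,y in enumerate([-.12,-.04,.04,.12]): print('hook',k,W(p,(0,y,.222)).round(4), w2px(t,W(p,(0,y,.222))), w2px(s,W(p,(0,y,.222))))
    for c,n in ((t,'t'),(s,'s')):
        f=c['frame'][:,:,::-1].copy(); f=cv2.resize(f,None,fx=4,fy=4,interpolation=cv2.INTER_CUBIC)
        def L(a,b,col=(255,255,0)):
            A=w2px(c,W(p,a));B=w2px(c,W(p,b)); cv2.line(f,*[tuple(int(round(4*q+1.5)) for q in X) for X in (A,B)],col,1)
        for y in (-.193,-.177,.177,.193):
            L((-.09,y,0),(.08,y,0));L((-.09,y,0),(-.09,y,.29));L((.08,y,0),(.08,y,.29));L((-.09,y,.29),(.08,y,.29))
        for x in(-.09,.079): L((x,-.193,.29),(x,.193,.29))
        for z in(.057,.093): L((.044,-.177,z),(.044,.177,z))
        for y in [-.12,-.04,.04,.12]: L((-.013,y,.243),(-.013,y,.222),(0,255,0));L((-.013,y,.222),(.014,y,.222),(0,255,0));L((.014,y,.222),(.014,y,.258),(0,255,0))
        cr=f[520:1060,360:1080] if n=='t' else f[880:1520,1440:2300]
        cv2.imwrite('pics/cup_%s.png'%n,cv2.resize(cr,(800,600)))
E
python3 cup.py
```

```text
[0.55676914 0.37982069 0.41704898] 23.89514667645224
[[ 0.2  0.4]
 [ 0.3  0.8]
 [ 1.6 -0.5]
 [ 0.6  0.3]
 [ 1.  -0.1]
 [-3.8  1.5]
 [-4.9  0.1]]
hook 0 [0.6054 0.2701 0.222 ] (np.float64(217.66214043723988), np.float64(186.1301634249248)) (np.float64(412.0246742550884), np.float64(282.0976503773578))
hook 1 [0.573  0.3432 0.222 ] (np.float64(192.34723734121184), np.float64(197.0557523446263)) (np.float64(445.5301002964141), np.float64(280.22519519537406))
hook 2 [0.5406 0.4164 0.222 ] (np.float64(166.81889339137447), np.float64(208.0734596113167)) (np.float64(478.80667526308366), np.float64(278.3655293860761))
hook 3 [0.5082 0.4895 0.222 ] (np.float64(141.07439774188828), np.float64(219.18445519144444)) (np.float64(511.8567358466012), np.float64(276.51852236314926))
```

```bash
sed -i 's/ (s,(.036+.008,-.177,.093),sc(118,430)),(s,(.044,-.177,.057),sc(118,474))\]/]/' cup.py; python3 cup.py
```

```text
[0.55824673 0.37812367 0.41565392] 23.815215093279484
[[ 0.7  0.1]
 [ 0.7  0.3]
 [ 0.7 -0.3]
 [-0.1  0.6]
 [ 0.3  0.2]]
hook 0 [0.6067 0.2683 0.222 ] (np.float64(218.27485889657035), np.float64(185.68791354228333)) (np.float64(411.1710180703592), np.float64(282.28219691686576))
hook 1 [0.5744 0.3415 0.222 ] (np.float64(192.95232640661303), np.float64(196.57588537533894)) (np.float64(444.70866877773267), np.float64(280.4381621112816))
hook 2 [0.5421 0.4147 0.222 ] (np.float64(167.41689314126248), np.float64(207.5553985124342)) (np.float64(478.022615574151), np.float64(278.6064274456668))
hook 3 [0.5098 0.4879 0.222 ] (np.float64(141.6658628009919), np.float64(218.62761228600613)) (np.float64(511.11508925513056), np.float64(276.7868702619196))
```

drive_tool --deltas '[[[0.02,-0.045,0.008],0.03],[[0.02,-0.045,0.008],0.03],[[0.02,-0.045,0.008],0.03],[[0.02,-0.045,0.008],0.03],[[0.02,-0.045,0.008],0.03],[[0.02,-0.045,0.008],0.03],[[0.02,-0.045,0.008],0.03],[[0.02,-0.045,0.008],0.03],[[0.02,-0.045,0.008],0.03],[[0.02,-0.045,0.008],0.03]]' --gripper 1.0

```text
time_s: 1.15
eef_pos: [0.3669, 0.0942, 0.2668]
eef_rot: [-0.0, -0.01, 1.0, -0.004]
wrist_force: [0.7, 0.6, -0.0]
opening: 1.0
```

drive_tool --deltas '[[[0.0,-0.05,0.0],0.0],[[0.0,-0.05,0.0],0.0],[[0.0,-0.05,0.0],0.0],[[0.0,-0.05,0.0],0.0],[[0.0,-0.05,0.0],0.0],[[0.0,-0.05,0.0],0.0],[[0.0,-0.05,0.0],0.0],[[0,0,0],0]]'

```text
time_s: 1.95
eef_pos: [0.3646, -0.2609, 0.2679]
eef_rot: [0.003, -0.006, 1.0, -0.005]
wrist_force: [-0.4, 0.6, 0.3]
opening: 0.998
```

```bash
python3 - <<'E'
from h import *
snap('wrist','w1.png'); snap('top','t1.png')
E
python3 - <<'E'
from h import *
c=load('w1.png'); t=load('top0.png')
for n,e,j in (('A',(338,352),(343,309)),('B',(242.5,334),(254,288)),('C',(158,330),(172,292))):
    E=px2w(c,*e,.028,True); J=px2w(c,*j,.028,True); print(n,E.round(4),J.round(4),np.hypot(*(E-J)[:2]),np.degrees(np.arctan2((E-J)[1],(E-J)[0])))
# top camera
for n,e,j in (('A',(380.2,205.4),(380,230)),('B',(419,213),(412.8,234)),('C',(453,209.2),(448,231))):
    E=px2w(t,*e,.028); J=px2w(t,*j,.028); print(n,E.round(4),J.round(4),np.hypot(*(E-J)[:2]),np.degrees(np.arctan2((E-J)[1],(E-J)[0])))
for u,v in((442,236),(569,240),):
    print(px2w(c,u,v,.035,True).round(4))
# tray top cam outer corners
for u,v in ((285,181),(337,180),(338,255),(285,256)): print(px2w(t,u,v,.035).round(4))
E
```

```text
A [ 0.5795 -0.2323  0.028 ] [ 0.5126 -0.2284  0.028 ] 0.0671023859110337 -3.327329234592219
B [ 0.5547 -0.3612  0.028 ] [ 0.4854 -0.3413  0.028 ] 0.07211120099262958 -15.986651718139223
C [ 0.5582 -0.4865  0.028 ] [ 0.4963 -0.4545  0.028 ] 0.06967416999964587 -27.34913216025105
A [ 0.5847 -0.2356  0.028 ] [ 0.501  -0.2325  0.028 ] 0.0837243671575983 -2.0914530540434138
B [ 0.5579 -0.3653  0.028 ] [ 0.4868 -0.3416  0.028 ] 0.07489361955506281 -18.410649655323326
C [ 0.5701 -0.4804  0.028 ] [ 0.4961 -0.4598  0.028 ] 0.07683873388174939 -15.58112519994279
[ 0.4112 -0.1121  0.035 ]
[0.4135 0.0839 0.035 ]
[0.6691 0.0842 0.035 ]
[ 0.6715 -0.0911  0.035 ]
[ 0.4177 -0.0908  0.035 ]
[0.4157 0.0835 0.035 ]
```

drive_tool --deltas '[[[0.045,0.007,-0.01],-0.03],[[0.045,0.007,-0.02],-0.025],[[0.045,0.007,-0.02],0],[[0.045,0.007,-0.02],0],[[0.007,0.0,-0.045],0],[[0,0,-0.045],0],[[0,0,0],0]]' --gripper 0.6

```text
time_s: 2.75
eef_pos: [0.5586, -0.2153, 0.1076]
eef_rot: [0.006, 0.016, 1.0, -0.006]
wrist_force: [-1.0, 0.4, -0.4]
opening: 0.605
```

Run:
```python
from h import *
snap('wrist','w2.png'); o=get_obs(); print(o['eef_pos'],rot(o['eef_rot']).as_matrix().round(3), o['q'])
```

```text
[ 0.56051725 -0.21663667  0.1113247 ] [[-0.999  0.033  0.016]
 [ 0.033  0.999 -0.014]
 [-0.016 -0.014 -1.   ]] [-0.56393473  0.30355008  1.62825645 -0.00386719  1.18914008 -2.10053266]
```

Run:
```python
from h import *
c=load('w2.png'); o=get_obs()
print(c['eye'], w2px(c,o['eef_pos'],True))
for n,e,j in (('A',(297,263.5),(297.5,152)),('B',(136,237),(151,140)),('C',(40,252),(41,166))):
    E=px2w(c,*e,.028,True); J=px2w(c,*j,.028,True); print(n,E.round(4),J.round(4),np.hypot(*(E-J)[:2]),np.degrees(np.arctan2((E-J)[1],(E-J)[0])))
```

```text
[ 0.48214475 -0.21059419  0.28865249] (np.float64(314.5069534056499), np.float64(280.0861872496738))
A [ 0.5833 -0.2322  0.028 ] [ 0.5004 -0.228   0.028 ] 0.08306300679633141 -2.888513002033105
B [ 0.5586 -0.3619  0.028 ] [ 0.4835 -0.3377  0.028 ] 0.07887223918130878 -17.858889228904562
C [ 0.5699 -0.4759  0.028 ] [ 0.4913 -0.4538  0.028 ] 0.0816569452886135 -15.705995969236628
```

drive_tool --deltas '[[[-0.007,-0.014,-0.02],-0.015],[[0,0,-0.04],0],[[0,0,-0.03],0],[[0,0,-0.008],0],[[0,0,0],0]]'

```text
time_s: 3.3
eef_pos: [0.5624, -0.2331, 0.0288]
eef_rot: [0.018, 0.022, 1.0, -0.013]
wrist_force: [-0.3, 0.3, 0.9]
opening: 0.598
```

drive_tool --deltas '[[[-0.009,0.002,-0.005],0],[[-0.003,0,-0.008],0],[[0,0,-0.004],0],[[0,0,0],0]]'

```text
time_s: 3.7
eef_pos: [0.5536, -0.2332, 0.0187]
eef_rot: [0.022, 0.022, 0.999, -0.016]
wrist_force: [0.7, 0.3, 0.2]
opening: 0.602
```

drive_tool --deltas '[[[0,0.002,-0.006],0],[[0,0,0],0],[[0,0,0],0],[[0,0,0],0],[[0,0,0],0]]' --gripper 0.0

```text
time_s: 4.2
eef_pos: [0.5542, -0.2314, 0.0127]
eef_rot: [0.023, 0.022, 0.999, -0.016]
wrist_force: [0.0, 0.4, -0.4]
opening: 0.001
```

```bash
python3 - <<'E'
from h import *
snap('wrist','w3.png'); c=snap('scene','s3.png')
cv2.imwrite('pics/s3c.png',cv2.resize(c['frame'][190:340,150:350,::-1],(800,600),interpolation=cv2.INTER_CUBIC))
E
python3 - <<'E'
from h import *
c=load('s3.png'); w=load('w3.png'); o=get_obs(); p=o['eef_pos']; print(p,o['opening'])
u,v=w2px(c,p); print('scene crop',(u-150)*4,(v-190)*4)
print('wrist',w2px(w,p,True), w['eye'])
for e in ((341,414),(78,336),):
    pass
u,v=150+341/4,190+414/4; print(px2w(c,u,v,.028))
u,v=150+310/4,190+442/4; print('shadow',px2w(c,u,v,0))
cv2.imwrite('pics/s3d.png',cv2.resize(c['frame'][260:305,215:275,::-1],(800,600),interpolation=cv2.INTER_CUBIC))
cv2.imwrite('pics/w3d.png',cv2.resize(w['frame'][250:370,240:400,::-1],(800,600),interpolation=cv2.INTER_CUBIC))
E
```

```text
[ 0.55419972 -0.23140281  0.01273781] 0.000674169445713188
scene crop 362.2465911887799 405.3988804810365
wrist (np.float64(316.872862852177), np.float64(273.8320269639664)) [ 0.47175749 -0.22190044  0.19096432]
[ 0.58343807 -0.23190045  0.028     ]
shadow [ 5.91217581e-01 -2.57083278e-01  1.11022302e-16]
```

Run:
```python
from h import *
c=load('s3.png'); w=load('w3.png')
d1=ray(c,215+318/13.33,260+296/13.33); d2=ray(w,317.6,287,True)
A=np.c_[d1,-d2]; k=np.linalg.lstsq(A,w['eye']-c['eye'],rcond=None)[0]
print(c['eye']+k[0]*d1, w['eye']+k[1]*d2)
o=get_obs(); print(o)
```

```text
[ 0.54964371 -0.23582498  0.04336648] [ 0.54727309 -0.22981465  0.04184697]
{'time_s': 4.3, 'q': array([-0.59130799,  0.41521706,  1.71008291, -0.00332177,  0.96065365,
       -2.11678988]), 'dq': array([ 1.37218019e-03, -1.05348464e-03,  2.74019500e-05, -2.05649143e-03,
       -9.76650249e-05,  4.58642764e-05]), 'joint_efforts': array([ 9.39913181e-03, -4.96399999e+01, -2.87729841e+01, -1.05741349e-02,
       -2.64264699e-01,  1.17934510e-04]), 'eef_pos': array([ 0.55419972, -0.23140281,  0.01273781]), 'eef_rot': array([ 0.02269148,  0.02173329,  0.99937581, -0.01614759]), 'wrist_force': array([ 0.18523156,  0.41710015, -0.12970204]), 'torque': array([ 0.05734949, -0.00617539,  0.00867632]), 'opening': 0.000674169445713188}
```

Run:
```python
from h import *
w=load('w3.png'); w2=load('w2.png')
print(px2w(w,317,182,.028,True),px2w(w,93,291,.028,True),px2w(w,315,33,.056,True))
print('w2',px2w(w2,136,237,.028,True), px2w(w2,297,62,.056,True))
# fingertip in w0 and w2 open
for n,a,b in (('wrist0.png',(210,300),(427,300)),('w2.png',(256,291),(380,291))):
    c=load(n); da,db=ray(c,*a,True),ray(c,*b,True); print(n,np.degrees(np.arccos(da@db)),rot(c['attitude']).as_matrix().round(3).tolist())
```

```text
[ 0.50243333 -0.22854721  0.028     ] [ 0.55723748 -0.36173788  0.028     ] [ 0.4422949  -0.22568719  0.056     ]
w2 [ 0.55859521 -0.36189438  0.028     ] [ 0.44160529 -0.22437547  0.056     ]
wrist0.png 33.293539170349256 [[0.301, 0.913, 0.274], [0.954, -0.288, -0.089], [-0.002, 0.288, -0.958]]
w2.png 19.051099889340723 [[0.033, 0.954, 0.298], [0.999, -0.028, -0.021], [-0.012, 0.299, -0.954]]
```

Run:
```python
from h import *
c=load('s3.png'); w=load('w3.png')
for P in [(.554,-.2314,z) for z in (.0127,.0335,.042,.06)]+[(.554,-.2414,.0335),(.554,-.2214,.0335),(.583,-.232,.028)]:
    u,v=w2px(c,P); a=w2px(w,P,True); print(P,'s3d',round((u-215)*13.33),round((v-260)*13.33),'w3d',round((a[0]-240)*5),round((a[1]-250)*5))
```

```text
(0.554, -0.2314, 0.0127) s3d 341 417 w3d 384 117
(0.554, -0.2314, 0.0335) s3d 331 346 w3d 377 209
(0.554, -0.2314, 0.042) s3d 327 317 w3d 374 252
(0.554, -0.2314, 0.06) s3d 319 254 w3d 366 356
(0.554, -0.2414, 0.0335) s3d 291 337 w3d 273 211
(0.554, -0.2214, 0.0335) s3d 372 356 w3d 482 206
(0.583, -0.232, 0.028) s3d 270 445 w3d 386 427
```

drive_tool --deltas '[[[0,0,0],0],[[0,0,0],0],[[0,0,0],0],[[0,0,-0.008],0],[[0,0,-0.008],0],[[0,0,0],0]]' --gripper 0.6

```text
time_s: 4.9
eef_pos: [0.5542, -0.2315, -0.0045]
eef_rot: [0.023, 0.022, 0.999, -0.016]
wrist_force: [0.2, 0.5, 0.7]
opening: 0.599
```

drive_tool --deltas '[[[0,0,-0.007],0],[[0,0,-0.004],0],[[0,0,0],0]]'

```text
time_s: 5.2
eef_pos: [0.5537, -0.2311, -0.0173]
eef_rot: [0.022, 0.022, 0.999, -0.016]
wrist_force: [-0.6, 0.5, 0.3]
opening: 0.602
```

drive_tool --deltas '[[[0,0,0],0],[[0,0,0],0],[[0,0,0],0],[[0,0,0],0],[[0,0,0],0]]' --gripper 0.0

```text
time_s: 5.7
eef_pos: [0.5536, -0.2312, -0.0171]
eef_rot: [0.022, 0.022, 0.999, -0.016]
wrist_force: [-0.2, 0.7, 0.3]
opening: 0.214
```

Run:
```python
from h import *
w=snap('wrist','w4.png')
```

drive_tool --deltas '[[[0,0,0.02],0],[[0,0,0.03],0],[[0,0,0.04],0],[[0,0,0.04],0],[[0,0,0],0]]'

```text
time_s: 6.25
eef_pos: [0.5512, -0.2293, 0.1146]
eef_rot: [0.02, 0.022, 0.999, -0.014]
wrist_force: [-0.1, -0.6, -0.6]
opening: 0.218
```

Run:
```python
from h import *
w=snap('wrist','w5.png')
c=snap('scene','s5.png')
cv2.imwrite('pics/s5c.png',cv2.resize(c['frame'][150:300,150:350,::-1],(800,600),interpolation=cv2.INTER_CUBIC))
```

drive_tool --deltas '[[[0,0.03,0.03],0],[[0,0.045,0.02],0],[[0.002,0.048,0.01],0],[[0.002,0.048,0],0],[[0.002,0.045,0],0],[[0.002,0.025,0],0],[[0,0,0],0]]'

```text
time_s: 7.05
eef_pos: [0.5464, 0.0236, 0.1559]
eef_rot: [0.006, 0.025, 1.0, -0.008]
wrist_force: [-0.5, -0.8, -2.6]
opening: 0.214
```

drive_tool --deltas '[[[0,0,0],0],[[0,0,0],0],[[0,0,0],0]]' --gripper 0.21

```text
time_s: 7.35
eef_pos: [0.544, 0.0229, 0.1517]
eef_rot: [0.003, 0.024, 1.0, -0.008]
wrist_force: [0.1, -0.7, -1.9]
opening: 0.209
```

Run:
```python
from h import *
w=snap('wrist','w6.png')
o=get_obs(); print(o['opening'],o['eef_pos'],o['wrist_force'],o['torque'])
```

```text
0.2115245234834684 [0.54396717 0.02273449 0.15169009] [ 0.17336364 -0.21395348 -1.73177375] [ 0.00567101 -0.11305582 -0.02583223]
```

drive_tool --deltas '[[[0.004,-0.014,0.0],0],[[0.002,-0.014,0.0],0],[[0,0,0],0]]' --gripper 0.22

```text
time_s: 7.7
eef_pos: [0.5507, -0.0099, 0.1517]
eef_rot: [0.003, 0.026, 1.0, -0.008]
wrist_force: [-0.3, 0.3, -1.0]
opening: 0.217
```

drive_tool --deltas '[[[0,0,0],0],[[0,0,0],0]]' --gripper 0.23

```text
time_s: 7.9
eef_pos: [0.5508, -0.0115, 0.1518]
eef_rot: [0.003, 0.027, 1.0, -0.008]
wrist_force: [-0.3, 0.3, -1.8]
opening: 0.23
```

Run:
```python
from h import *
w=snap('wrist','w7.png')
o=get_obs(); print(o['opening'],o['eef_pos'],o['wrist_force'],o['torque'])
```

```text
0.23080100705986686 [ 0.55083257 -0.01137861  0.15182163] [ 0.23740883 -0.78845544 -2.27249168] [-0.00428338 -0.0412752  -0.00277831]
```

drive_tool --deltas '[[[0,0,0],0],[[0,0,0],0],[[0,0,0],0]]'

```text
time_s: 8.25
eef_pos: [0.5506, -0.0105, 0.1518]
eef_rot: [0.003, 0.027, 1.0, -0.008]
wrist_force: [0.5, 0.3, -2.4]
opening: 0.229
```

Run:
```python
from h import *
w=snap('wrist','w8.png')
o=get_obs(); print(o['opening'],o['eef_pos'],o['wrist_force'],o['torque'])
```

```text
0.23148750439500726 [ 0.55060471 -0.01045319  0.15184804] [-0.35615286  0.17482474 -0.25879999] [ 0.04702838 -0.02560008  0.01173339]
```

drive_tool --deltas '[[[0,0,0],0],[[0,0,0],0],[[0,0,0],0]]'

```text
time_s: 8.6
eef_pos: [0.5505, -0.01, 0.1518]
eef_rot: [0.003, 0.026, 1.0, -0.008]
wrist_force: [-0.7, 0.2, -2.5]
opening: 0.229
```

Run:
```python
from h import *
w=snap('wrist','w9.png')
c=snap('scene','s9.png')
a=cv2.resize(w['frame'][50:410,200:450,::-1],(400,576)); b=cv2.resize(c['frame'][120:360,240:400,::-1],(384,576)); cv2.imwrite('pics/ws9.png',np.hstack([a,b]))
o=get_obs(); print(o['opening'],o['eef_pos'],o['wrist_force'],o['torque'])
```

```text
0.22746300188639157 [ 0.55049876 -0.01004578  0.15183629] [ 0.14487061  0.21715262 -1.85197691] [ 0.079403   -0.03448417  0.03603177]
```

```bash
cat >> h.py <<'E'
def tilt(fn,obs,gs=100,up=.049,yaw0=None):
    """obs: list of ((xs,zs) mm, v pixel) -> phi fit (deg, mouth below level), with grip offset"""
    from scipy.optimize import least_squares
    w=load(fn); pos=np.load('pics/'+fn+'.pos.npy'); 
    G=pos+np.array([0,0,up])
    M=rot(w['attitude']).as_matrix(); hx=M@np.array([0,-1,0.]); hx=-np.array([hx[0],hx[1],0]); hx/=np.linalg.norm(hx)
    def f(p):
        ph,g=p[0],p[1]; xs=np.cos(ph)*hx+np.array([0,0,np.sin(ph)]); zs=-np.sin(ph)*hx+np.array([0,0,np.cos(ph)])
        return [w2px(w,G+(a-g)/1e3*xs+b/1e3*zs,True)[1]-v for (a,b),v in obs]+[(g-gs)*.3]
    r=least_squares(f,[.8,gs]); return np.degrees(r.x[0]),r.x[1],r.fun.round(1)
E
python3 - <<'E'
from h import *
np.save('pics/w9.png.pos.npy',get_obs()['eef_pos'])
print(tilt('w9.png',[((-11,28),128),((45,28),189),((45,5.5),227)]))
np.save('pics/w6.png.pos.npy',np.array([.5440,.0227,.1517]))
print(tilt('w6.png',[((-11,28),13),((45,5.5),203)]))
E
```

```text
(np.float64(61.40914039468285), np.float64(94.26713338078311), array([ 0.3,  0.4, -0.9, -1.7]))
(np.float64(-12.072336137580633), np.float64(98.95424626456959), array([-0.1,  0. , -0.3]))
```

drive_tool --deltas '[[[0,0,0],0],[[0,0,0],0],[[0,0,0],0]]' --gripper 0.234

```text
time_s: 9.0
eef_pos: [0.5509, -0.0102, 0.1524]
eef_rot: [0.003, 0.026, 1.0, -0.008]
wrist_force: [0.6, -0.4, -0.4]
opening: 0.237
```

```bash
cat >> h.py <<'E'
def ws(i):
    w=snap('wrist','w%s.png'%i); o=get_obs(); np.save('pics/w%s.png.pos.npy'%i,o['eef_pos']); print(o['time_s'],o['opening'],o['eef_pos'].round(4),o['wrist_force'].round(1),o['eef_rot'].round(3)); return w
E
python3 - <<'E'
from h import *
ws(10)
E
```

```text
9.05 0.23307676742440842 [ 0.5509 -0.0102  0.1524] [ 0.3 -0.3  0. ] [ 0.003  0.026  1.    -0.008]
```

drive_tool --deltas '[[[0,0,0],0],[[0,0,0],0]]' --gripper 0.0

```text
time_s: 9.25
eef_pos: [0.5512, -0.0103, 0.1528]
eef_rot: [0.004, 0.026, 1.0, -0.008]
wrist_force: [-0.7, -0.7, 0.3]
opening: 0.002
```

Run:
```python
from h import *
w=ws(11)
c=snap('scene','s11.png')
a=cv2.resize(w['frame'][50:410,200:450,::-1],(400,576)); b=cv2.resize(c['frame'][120:360,240:400,::-1],(384,576)); cv2.imwrite('pics/ws11.png',np.hstack([a,b]))
```

```text
9.3 0.0009839393842131583 [ 0.5512 -0.0103  0.1528] [-1.3 -0.2  0.3] [ 0.004  0.026  1.    -0.008]
```

Run:
```python
from h import *
c=load('s11.png'); w=load('w11.png')
cv2.imwrite('pics/s11d.png',cv2.resize(c['frame'][270:360,255:375,::-1],(800,600),interpolation=cv2.INTER_CUBIC))
print(px2w(c,284.2,338.3,.031),px2w(c,284.2,338.3,.041))
# lip of mouth in wrist: crop (188,241)
print(px2w(w,200+188/1.6,50+241/1.6,.006,True))
```

```text
[ 0.70369791 -0.02503077  0.031     ] [ 0.71239754 -0.02077562  0.041     ]
[ 0.54146595 -0.01183055  0.006     ]
```

drive_tool --deltas '[[[0.035,-0.003,0],0],[[0.04,-0.003,0],0],[[0.035,-0.003,-0.01],0],[[0.018,-0.001,-0.03],0],[[0,0,-0.03],0],[[0,0,0],0]]' --gripper 0.55

```text
time_s: 9.95
eef_pos: [0.6837, -0.0205, 0.0811]
eef_rot: [0.004, 0.027, 1.0, -0.008]
wrist_force: [0.6, -0.3, -1.9]
opening: 0.553
```

Run:
```python
from h import *
w=ws(12)
```

```text
10.0 0.5494477111868388 [ 0.6851 -0.0208  0.0837] [-0.8 -0.4  0. ] [ 0.006  0.027  1.    -0.009]
```

Run:
```python
from h import *
w=load('w12.png')
print(px2w(w,324.5,296,.044,True),px2w(w,323.5,164,.036,True))
```

```text
[ 0.71518159 -0.01790312  0.044     ] [ 0.63102708 -0.01449731  0.036     ]
```

drive_tool --deltas '[[[0,0.004,-0.035],0],[[0,0,-0.035],0],[[0,0,-0.018],0],[[0,0,-0.004],0],[[0,0,0],0]]'

```text
time_s: 10.5
eef_pos: [0.691, -0.0177, 0.0006]
eef_rot: [0.013, 0.026, 1.0, -0.01]
wrist_force: [0.5, 0.1, 0.4]
opening: 0.548
```

drive_tool --deltas '[[[-0.005,0,-0.006],0],[[0,0,0],0]]'

```text
time_s: 10.7
eef_pos: [0.6879, -0.0182, -0.0021]
eef_rot: [0.016, 0.026, 0.999, -0.01]
wrist_force: [-0.0, -0.4, 0.4]
opening: 0.551
```

drive_tool --deltas '[[[0,0,0],0],[[0,0,0],0],[[0,0,0],0],[[0,0,0],0]]' --gripper 0.0

```text
time_s: 11.1
eef_pos: [0.6895, -0.0186, 0.0011]
eef_rot: [0.018, 0.027, 0.999, -0.011]
wrist_force: [0.1, -0.4, -1.4]
opening: 0.207
```

drive_tool --deltas '[[[0,0,0.03],0],[[0,0,0.04],0],[[-0.015,0.003,0.04],0],[[-0.03,0.003,0.03],0],[[-0.035,0.003,0.01],0],[[-0.02,0.003,0],0],[[0,0,0],0],[[0,0,0],0]]'

```text
time_s: 11.9
eef_pos: [0.585, -0.0061, 0.154]
eef_rot: [0.017, 0.027, 0.999, -0.01]
wrist_force: [0.3, -0.1, -1.9]
opening: 0.21
```

drive_tool --deltas '[[[0,0,0],0],[[0,0,0],0],[[0,0,0],0],[[0,0,0],0]]' --gripper 0.228

```text
time_s: 12.3
eef_pos: [0.5866, -0.0065, 0.1523]
eef_rot: [0.017, 0.027, 0.999, -0.01]
wrist_force: [-0.3, 0.3, -1.8]
opening: 0.226
```

Run:
```python
from h import *
w=ws(13)
```

```text
12.35 0.22746809174081764 [ 0.5865 -0.0066  0.1523] [ 0.9 -0.3 -1. ] [ 0.017  0.027  0.999 -0.01 ]
```

drive_tool --deltas '[[[0,0,0],0],[[0,0,0],0]]' --gripper 0.18

```text
time_s: 12.55
eef_pos: [0.5866, -0.0066, 0.1518]
eef_rot: [0.016, 0.027, 0.999, -0.01]
wrist_force: [0.2, 0.1, -0.7]
opening: 0.208
```

Run:
```python
from h import *
w=ws(14)
```

```text
12.6 0.20706446994303912 [ 0.5866 -0.0066  0.1519] [ 0.2 -0.5 -0.6] [ 0.016  0.027  0.999 -0.01 ]
```

drive_tool --deltas '[[[0,0,0],0],[[0,0,0],0],[[0,0,0],0]]'

```text
time_s: 12.9
eef_pos: [0.5866, -0.0066, 0.152]
eef_rot: [0.016, 0.027, 0.999, -0.01]
wrist_force: [-0.5, 0.0, -0.9]
opening: 0.213
```

Run:
```python
from h import *
w=ws(15)
```

```text
12.95 0.2078221099653411 [ 0.5866 -0.0066  0.152 ] [ 0.9  0.4 -1.4] [ 0.016  0.027  0.999 -0.01 ]
```

drive_tool --deltas '[[[0,0,0.03],0.0],[[-0.03,0.02,0.01],0.06],[[-0.034,0.024,0],0.06],[[-0.034,0.024,0],0.06],[[-0.034,0.024,0],0.06],[[-0.034,0.024,0],0.06],[[-0.034,0.024,0],0.06],[[-0.034,0.024,0],0.06],[[-0.02,0.01,0],0.05],[[0,0,0],0]]'

```text
time_s: 13.95
eef_pos: [0.3235, 0.171, 0.1936]
eef_rot: [0.021, -0.214, 0.976, -0.006]
wrist_force: [0.5, -0.0, -0.8]
opening: 0.207
```

Run:
```python
from h import *
w=ws(16)
print(rot(get_obs()['eef_rot']).as_matrix().round(3))
print(w2px(w,(0.543,-.003,.003),True))
```

```text
14.0 0.20188016811045634 [0.3247 0.1706 0.1938] [-0.  -0.4 -0.8] [ 0.021 -0.214  0.977 -0.006]
[[-0.908 -0.417  0.044]
 [-0.417  0.909 -0.002]
 [-0.039 -0.02  -0.999]]
(np.float64(122.04735463738965), np.float64(297.23679908178167))
```

drive_tool --deltas '[[[0,0,-0.04],0],[[0,0,-0.04],0],[[0,0,-0.015],0],[[0,0,-0.005],0],[[0,0,0],0]]' --gripper 0.215

```text
time_s: 14.5
eef_pos: [0.3366, 0.1701, 0.0973]
eef_rot: [0.032, -0.21, 0.977, -0.007]
wrist_force: [-1.4, -0.4, -0.5]
opening: 0.213
```

drive_tool --deltas '[[[0.0146,0.0067,-0.0073],0],[[0.0137,0.0063,-0.0093],0],[[0.0125,0.0058,-0.011],0],[[0,0,0],0]]'

```text
time_s: 14.9
eef_pos: [0.3831, 0.1875, 0.0716]
eef_rot: [0.033, -0.207, 0.978, -0.008]
wrist_force: [-1.4, 0.2, -0.1]
opening: 0.218
```

Run:
```python
from h import *
w=ws(17)
```

```text
14.95 0.22278972842494335 [0.3826 0.1874 0.072 ] [0.6 0.1 0.4] [ 0.033 -0.207  0.978 -0.008]
```

drive_tool --deltas '[[[0.0113,0.0052,-0.0126],0],[[0.0098,0.0045,-0.014],0],[[0.0081,0.0037,-0.0152],0],[[0.0065,0.003,-0.0162],0],[[0.0045,0.0021,-0.015],0],[[0,0,0],0]]'

```text
time_s: 15.55
eef_pos: [0.4261, 0.2047, 0.0027]
eef_rot: [0.035, -0.206, 0.978, -0.008]
wrist_force: [-1.8, -0.0, 1.1]
opening: 0.22
```

Run:
```python
from h import *
w=ws(18)
```

```text
15.6 0.2179246907036554 [0.4261 0.2047 0.0034] [-0.7 -0.5  0.5] [ 0.035 -0.206  0.978 -0.008]
```

drive_tool --deltas '[[[0.002,0.001,-0.012],0],[[0,0,-0.008],0],[[0,0,0],0]]'

```text
time_s: 15.9
eef_pos: [0.4311, 0.2061, -0.0143]
eef_rot: [0.039, -0.206, 0.978, -0.008]
wrist_force: [-2.7, 0.2, 3.7]
opening: 0.219
```

drive_tool --deltas '[[[0,0,0],0],[[0,0,0],0],[[0,0,0.02],0],[[0,0,0.045],0],[[0,0,0.045],0],[[-0.02,-0.009,0.02],0],[[-0.04,-0.018,0],0],[[-0.035,-0.015,0],0],[[0,0,0],0]]' --gripper 0.9

```text
time_s: 16.8
eef_pos: [0.3296, 0.1617, 0.1195]
eef_rot: [0.037, -0.207, 0.978, -0.009]
wrist_force: [-0.0, -0.4, -0.3]
opening: 0.901
```

Run:
```python
from h import *
w=ws(19)
print(rot(get_obs()['eef_rot']).as_matrix().round(3))
```

```text
16.85 0.8989632226074379 [0.3319 0.1621 0.1201] [ 0.7  1.3 -0.4] [ 0.038 -0.206  0.978 -0.009]
[[-0.912 -0.403  0.078]
 [-0.404  0.915 -0.002]
 [-0.071 -0.033 -0.997]]
```

Run:
```python
from h import *
w=load('w19.png')
E=px2w(w,322,358,.028,True);J=px2w(w,322.5,291,.028,True);L=px2w(w,324.5,159,.002,True)
print(E,J,L,np.hypot(*(E-L)[:2]),[np.degrees(np.arctan2(*(E-X)[:2][::-1])) for X in (J,L)])
d=(E-L)[:2]/np.hypot(*(E-L)[:2]); print(d,'s=-10:',E[:2]-.14*d,'s=-14',L[:2]+.031*d)
```

```text
[0.44921524 0.21659321 0.028     ] [0.38452631 0.18800972 0.028     ] [0.28946664 0.14671253 0.002     ] 0.17436434911613813 [np.float64(23.8387486180159), np.float64(23.62656762418791)]
[0.91617699 0.4007739 ] s=-10: [0.32095046 0.16048486] s=-14 [0.31786813 0.15913652]
```

drive_tool --deltas '[[[-0.007,-0.002,-0.03],0],[[-0.002,0,-0.035],0],[[0,0,-0.035],0],[[0,0,-0.018],0],[[0,0,0],0]]'

```text
time_s: 17.35
eef_pos: [0.329, 0.1612, 0.0016]
eef_rot: [0.044, -0.206, 0.978, -0.009]
wrist_force: [0.7, -0.6, 0.7]
opening: 0.9
```

drive_tool --deltas '[[[-0.006,-0.002,-0.008],0],[[-0.002,0,-0.008],0],[[0,0,-0.003],0],[[0,0,0],0]]'

```text
time_s: 17.75
eef_pos: [0.3232, 0.1596, -0.0171]
eef_rot: [0.045, -0.206, 0.977, -0.009]
wrist_force: [0.3, -0.6, 0.3]
opening: 0.898
```

drive_tool --deltas '[[[0,0,0],0],[[0,0,0],0],[[0,0,0],0],[[0,0,0],0]]' --gripper 0.3

```text
time_s: 18.15
eef_pos: [0.325, 0.1599, -0.015]
eef_rot: [0.047, -0.206, 0.977, -0.01]
wrist_force: [0.0, 0.6, -1.3]
opening: 0.638
```

Run:
```python
from h import *
w=ws(20)
print(rot(get_obs()['eef_rot']).as_matrix().round(3))
```

```text
18.2 0.6369729515547712 [ 0.325   0.1599 -0.0151] [-0.1 -0.7 -1.7] [ 0.047 -0.206  0.977 -0.009]
[[-0.911 -0.402  0.096]
 [-0.404  0.915  0.001]
 [-0.088 -0.038 -0.995]]
```

drive_tool --deltas '[[[0,0,0.02],0],[[0,0,0.035],0],[[0,0,0.04],0],[[0,0,0.04],0],[[0,0,0.04],0],[[0.01,0.003,0.035],0],[[0.025,0.007,0.01],0],[[0.025,0.007,0],0],[[0.01,0.003,0],0],[[0,0,0],0]]'

```text
time_s: 19.2
eef_pos: [0.3917, 0.1799, 0.2139]
eef_rot: [0.046, -0.206, 0.977, -0.009]
wrist_force: [-1.4, 0.2, -1.1]
opening: 0.635
```

```bash
cat >> h.py <<'E'
def cupW(P,d=(0.0018,.0008)):
    p=np.array([0.55825+d[0],0.37812+d[1],0.41565]); c,s=np.cos(p[2]),np.sin(p[2]); return np.array([p[0]+c*P[0]-s*P[1],p[1]+s*P[0]+c*P[1],P[2]])
def cupI(Q,d=(0.0018,.0008)):
    p=np.array([0.55825+d[0],0.37812+d[1],0.41565]); c,s=np.cos(p[2]),np.sin(p[2]); a,b=Q[0]-p[0],Q[1]-p[1]; return np.array([c*a+s*b,-s*a+c*b,Q[2]])
E
python3 - <<'E'
from h import *
w=ws(21); M=rot(get_obs()['eef_rot']).as_matrix(); print(M.round(3))
# eye in tool frame from grasp
import scipy.spatial.transform as st
q0=np.array([ .047,-.206,.977,-.009]); q0/=np.linalg.norm(q0); M0=rot(q0).as_matrix()
e=M0.T@np.array([0.1242,0.0567,0.043]); print('eye tool',e)
E=get_obs()['eef_pos']+M@e; print('eye',E,'cup',cupI(E))
c=snap('scene','s21.png'); print(np.array(w2px(c,E)))
cv2.imwrite('pics/s21c.png',cv2.resize(c['frame'][180:330,340:540,::-1],(800,600),interpolation=cv2.INTER_CUBIC))
E
```

```text
19.25 0.638994679470208 [0.391  0.1797 0.2136] [-0.3 -0.1 -1.8] [ 0.046 -0.206  0.977 -0.009]
[[-0.911 -0.402  0.093]
 [-0.404  0.915  0.001]
 [-0.086 -0.037 -0.996]]
eye tool [-0.13978246  0.00035934 -0.03082636]
eye [0.51523835 0.2364918  0.25627743] cup [-0.09850644 -0.11220676  0.25627743]
[406.52693298 246.6322921 ]
```

drive_tool --deltas '[[[0.02,0.0066,0],0],[[0.025,0.0083,0],0],[[0.02,0.0066,0],0],[[0,0,0],0]]'

```text
time_s: 19.7
eef_pos: [0.4513, 0.2006, 0.2106]
eef_rot: [0.042, -0.207, 0.977, -0.009]
wrist_force: [-0.2, 0.7, -1.9]
opening: 0.638
```

```bash
cat >> h.py <<'E'
def eyepos(e=(-0.13978246,0.00035934,-0.03082636)):
    o=get_obs(); E=o['eef_pos']+rot(o['eef_rot']).as_matrix()@np.array(e); return E,cupI(E)
E
python3 - <<'E'
from h import *
w=ws(22); E,C=eyepos(); print('eye',E,'cup',C)
t=snap('top','t22.png'); c=snap('scene','s22.png')
print(w2px(t,E),w2px(c,E))
cv2.imwrite('pics/t22c.png',cv2.resize(t['frame'][160:250,150:270,::-1],(800,600),interpolation=cv2.INTER_CUBIC))
cv2.imwrite('pics/s22c.png',cv2.resize(c['frame'][200:320,360:520,::-1],(800,600),interpolation=cv2.INTER_CUBIC))
E
```

```text
19.75 0.6374423610447901 [0.4499 0.2004 0.2102] [-0.3 -0.3 -1.5] [ 0.041 -0.207  0.977 -0.009]
eye [0.57455075 0.25732579 0.25167885] cup [-0.03583181 -0.11709613  0.25167885]
(np.float64(219.7088635907728), np.float64(194.04543829733268)) (np.float64(410.3045611952135), np.float64(263.4599817036932))
```

Run:
```python
from h import *
t=load('t22.png'); s=load('s22.png')
for k,y in enumerate((-.12,-.04,.04)):
  for P in [(.014,y,.258),(.014,y,.235),(0,y,.217),(-.013,y,.243)]:
    a=w2px(t,cupW(P)); b=w2px(s,cupW(P)); print(k,P,'t22c',round((a[0]-150)*6.667),round((a[1]-160)*6.667),'s22c',round((b[0]-360)*5),round((b[1]-200)*5))
```

```text
0 (0.014, -0.12, 0.258) t22c 424 118 s22c 272 372
0 (0.014, -0.12, 0.235) t22c 435 132 s22c 267 412
0 (0, -0.12, 0.217) t22c 456 170 s22c 256 422
0 (-0.013, -0.12, 0.243) t22c 455 182 s22c 255 362
1 (0.014, -0.04, 0.258) t22c 250 192 s22c 445 363
1 (0.014, -0.04, 0.235) t22c 265 205 s22c 438 402
1 (0, -0.04, 0.217) t22c 288 242 s22c 423 413
1 (-0.013, -0.04, 0.243) t22c 283 256 s22c 423 353
2 (0.014, 0.04, 0.258) t22c 76 267 s22c 617 354
2 (0.014, 0.04, 0.235) t22c 93 278 s22c 607 393
2 (0, 0.04, 0.217) t22c 118 315 s22c 590 404
2 (-0.013, 0.04, 0.243) t22c 110 330 s22c 590 344
```

drive_tool --deltas '[[[0,0,0.005],0],[[0.011,0.003,0.001],0],[[0.011,0.003,0.001],0],[[0,0,0],0]]'

```text
time_s: 20.25
eef_pos: [0.4712, 0.2063, 0.219]
eef_rot: [0.042, -0.207, 0.977, -0.009]
wrist_force: [-0.2, -0.2, -1.5]
opening: 0.634
```

Run:
```python
from h import *
print(get_obs()['wrist_force'],get_obs()['torque']); E,C=eyepos(); print('eye',E,'cup',C)
t=snap('top','t23.png'); 
cv2.imwrite('pics/t23c.png',cv2.resize(t['frame'][160:220,190:270,::-1],(800,600),interpolation=cv2.INTER_CUBIC))
```

```text
[-0.2230284  -0.22812546 -1.54493529] [0.00862588 0.12015169 0.01559643]
eye [0.59576266 0.26325682 0.26066172] cup [-0.01403114 -0.12023515  0.26066172]
```

drive_tool --deltas '[[[0,0,-0.01],0],[[0,0,-0.01],0],[[0,0,-0.006],0],[[0,0,0],0]]'

```text
time_s: 20.7
eef_pos: [0.4693, 0.206, 0.189]
eef_rot: [0.04, -0.207, 0.977, -0.009]
wrist_force: [-0.7, -0.8, -1.2]
opening: 0.637
```

Run:
```python
from h import *
print(get_obs()['wrist_force'],get_obs()['torque']); E,C=eyepos(); print('eye',E,'cup',C)
t=snap('top','t24.png'); s=snap('scene','s24.png')
a=cv2.resize(t['frame'][165:210,200:260,::-1],(400,300),interpolation=cv2.INTER_CUBIC)
b=cv2.resize(s['frame'][245:305,380:460,::-1],(400,300),interpolation=cv2.INTER_CUBIC)
cv2.imwrite('pics/ts24.png',np.hstack([a,b]))
```

```text
[-0.72289377 -0.82335208 -1.20298466] [-0.04288802  0.13058685 -0.00861253]
eye [0.5939675  0.26302763 0.23014738] cup [-0.015766   -0.11971997  0.23014738]
```

drive_tool --deltas '[[[0,0,-0.008],0],[[0.001,0.0005,-0.013],0],[[0.002,0.001,-0.013],0],[[0.003,0.0015,-0.013],0],[[0.003,0.0015,-0.013],0],[[0,0,0],0]]'

```text
time_s: 21.4
eef_pos: [0.4748, 0.2077, 0.1259]
eef_rot: [0.037, -0.206, 0.978, -0.011]
wrist_force: [-3.5, -1.2, 0.3]
opening: 0.636
```

Run:
```python
from h import *
print(get_obs()['wrist_force'],get_obs()['torque']); w=ws(25)
t=snap('top','t25.png'); s=snap('scene','s25.png')
a=cv2.resize(t['frame'][165:210,200:260,::-1],(400,300),interpolation=cv2.INTER_CUBIC)
b=cv2.resize(s['frame'][245:305,380:460,::-1],(400,300),interpolation=cv2.INTER_CUBIC)
d=cv2.resize(w['frame'][200:420,160:480,::-1],(400,275))
cv2.imwrite('pics/ts25.png',np.vstack([np.hstack([a,b]),np.hstack([d,d])]))
```

```text
[-3.46492566 -1.18034603  0.25346829] [-0.00610411  0.07211314 -0.00567525]
21.45 0.6372356438395899 [0.4749 0.2077 0.1268] [-1.9 -1.   1.1] [ 0.037 -0.206  0.978 -0.011]
```

drive_tool --deltas '[[[0.004,0.0018,-0.011],0],[[0.005,0.0022,-0.011],0],[[0.003,0.0014,-0.006],0],[[0,0,0],0]]'

```text
time_s: 21.95
eef_pos: [0.486, 0.2125, 0.1006]
eef_rot: [0.036, -0.206, 0.978, -0.012]
wrist_force: [-3.7, -3.2, 0.8]
opening: 0.638
```

drive_tool --deltas '[[[0,0,0],0],[[0,0,0],0],[[0,0,0],0],[[0,0,0],0]]' --gripper 0.65

```text
time_s: 22.35
eef_pos: [0.4859, 0.2125, 0.1019]
eef_rot: [0.037, -0.206, 0.978, -0.012]
wrist_force: [-3.1, -0.6, -1.9]
opening: 0.654
```

```bash
cat >> h.py <<'E'
def duo(i,tb=(165,210,200,260),sb=(245,345,370,503)):
    w=ws(i); t=snap('top','t%s.png'%i); s=snap('scene','s%s.png'%i)
    a=cv2.resize(t['frame'][tb[0]:tb[1],tb[2]:tb[3],::-1],(400,300),interpolation=cv2.INTER_CUBIC)
    b=cv2.resize(s['frame'][sb[0]:sb[1],sb[2]:sb[3],::-1],(400,300),interpolation=cv2.INTER_CUBIC)
    d=cv2.resize(w['frame'][:,:,::-1],(400,300)); e=cv2.resize(w['frame'][200:420,160:480,::-1],(400,300))
    cv2.imwrite('pics/duo%s.png'%i,np.vstack([np.hstack([a,b]),np.hstack([d,e])]))
E
python3 - <<'E'
from h import *
duo(26)
E
```

```text
22.4 0.6469887919008775 [0.486  0.2125 0.102 ] [-2.4 -0.6 -1.1] [ 0.037 -0.206  0.978 -0.012]
```

drive_tool --deltas '[[[0,0,0],0],[[0,0,0],0],[[0,0,0],0]]' --gripper 0.662

```text
time_s: 22.8
eef_pos: [0.4886, 0.2133, 0.1036]
eef_rot: [0.04, -0.206, 0.978, -0.012]
wrist_force: [-0.3, 0.6, -0.1]
opening: 0.661
```

Run:
```python
from h import *
duo(27)
```

```text
22.85 0.6561279841587945 [0.4886 0.2133 0.1036] [ 1.   0.1 -0.9] [ 0.04  -0.206  0.978 -0.012]
```

drive_tool --deltas '[[[-0.03,-0.014,0.01],0],[[-0.04,-0.018,0.02],0],[[-0.02,-0.03,0.035],0],[[0,-0.045,0.02],-0.07],[[0.0,-0.048,0.01],-0.07],[[0.005,-0.048,0.01],-0.07],[[0.005,-0.048,0],-0.07],[[0.005,-0.048,0],-0.07],[[0.005,-0.048,0],-0.07],[[0.005,-0.048,0],-0.07]]' --gripper 0.75

```text
time_s: 23.95
eef_pos: [0.4184, -0.1901, 0.2136]
eef_rot: [0.039, 0.041, 0.998, -0.024]
wrist_force: [0.0, 0.2, -0.2]
opening: 0.751
```

drive_tool --deltas '[[[0.01,-0.048,0],-0.07],[[0.01,-0.048,0],-0.07],[[0.01,-0.048,0],-0.07],[[0.01,-0.035,0],-0.02],[[0,0,0],0]]' --gripper 0.6

```text
time_s: 24.45
eef_pos: [0.4571, -0.3797, 0.2135]
eef_rot: [0.037, 0.165, 0.985, -0.03]
wrist_force: [-0.2, 1.0, -0.3]
opening: 0.598
```

Run:
```python
from h import *
w=ws(28); print(rot(get_obs()['eef_rot']).as_matrix().round(3))
s=snap('scene','s28.png'); cv2.imwrite('pics/s28c.png',s['frame'][150:390,100:580,::-1])
```

```text
24.5 0.5938760968410169 [ 0.4567 -0.3776  0.2133] [ 0.1 -0.1 -0.6] [ 0.037  0.164  0.985 -0.029]
[[-0.944  0.325  0.063]
 [ 0.321  0.945 -0.07 ]
 [-0.082 -0.046 -0.996]]
```

```bash
cat >> h.py <<'E'
def lie(fn,e,j,sg=100,ze=.028,rotq=None):
    w=load(fn); E=px2w(w,*e,ze,True); J=px2w(w,*j,ze,True); d=(E-J)[:2]; L=np.hypot(*d); d=d/L
    o=get_obs(); M=rot(o['eef_rot']).as_matrix(); yt=np.degrees(np.arctan2(M[1,1],M[0,1]))-90
    G=np.r_[E[:2]-(130-sg)/1e3*d,ze+.003]; tcp=G+.049*M[:,2]
    print('eye',E.round(4),'L',L.round(4),'yaw',np.degrees(np.arctan2(d[1],d[0])).round(1),'toolyaw',yt.round(1),'target tcp',tcp.round(4),'delta',(tcp-o['eef_pos']).round(4))
E
python3 - <<'E'
from h import *
lie('w28.png',(371,270),(374,201))
lie('w28.png',(277.5,305),(270,246))
t=load('top0.png')
for z,px in ((0.118,(386,156)),): print('tin lid',px2w(t,*px,z))
print('bottle', px2w(t,435,170,.145))
E
```

```text
eye [ 0.5574 -0.3622  0.028 ] L 0.0773 yaw -18.3 toolyaw -18.9 target tcp [ 0.5319 -0.3562 -0.0178] delta [ 0.0753  0.0197 -0.2311]
eye [ 0.5682 -0.476   0.028 ] L 0.0736 yaw -15.4 toolyaw -18.9 target tcp [ 0.5424 -0.4714 -0.0178] delta [ 0.0857 -0.0956 -0.2311]
tin lid [ 0.72800211 -0.2454897   0.118     ]
bottle [ 0.6729138  -0.39387153  0.145     ]
```

drive_tool --deltas '[[[0.035,0.01,0],0.01],[[0.035,0.01,-0.01],0],[[0.005,0,-0.03],0],[[0,0,-0.03],0],[[0,0,-0.03],0],[[0,0,-0.03],0],[[0,0,-0.03],0],[[0,0,0],0]]'

```text
time_s: 25.35
eef_pos: [0.5347, -0.3413, 0.0536]
eef_rot: [0.039, 0.152, 0.987, -0.029]
wrist_force: [-0.1, 1.0, -0.8]
opening: 0.602
```

Run:
```python
from h import *
w=ws(29)
```

```text
25.4 0.600551806665079 [ 0.5361 -0.3425  0.0563] [ 0.6  0.5 -0.7] [ 0.041  0.151  0.987 -0.03 ]
```

Run:
```python
from h import *
lie('w29.png',(298,295),(298.5,165))
```

```text
eye [ 0.5577 -0.3625  0.028 ] L 0.0814 yaw -18.8 toolyaw -17.6 target tcp [ 0.5328 -0.3564 -0.0178] delta [-0.0033 -0.0139 -0.074 ]
```

drive_tool --deltas '[[[-0.003,-0.014,-0.02],-0.02],[[-0.002,0,-0.02],0],[[0,0,-0.015],0],[[0,0,-0.008],0],[[0,0,0],0]]'

```text
time_s: 25.9
eef_pos: [0.5374, -0.3587, 0.0035]
eef_rot: [0.047, 0.159, 0.985, -0.035]
wrist_force: [-0.6, -0.2, 0.6]
opening: 0.602
```

drive_tool --deltas '[[[-0.006,0.002,-0.01],0],[[-0.001,0,-0.008],0],[[0,0,-0.003],0],[[0,0,0],0]]'

```text
time_s: 26.3
eef_pos: [0.5314, -0.3573, -0.0163]
eef_rot: [0.049, 0.159, 0.985, -0.036]
wrist_force: [0.0, -0.7, -0.0]
opening: 0.599
```

drive_tool --deltas '[[[0,0,0],0],[[0,0,0],0],[[0,0,0],0],[[0,0,0],0]]' --gripper 0.1

```text
time_s: 26.7
eef_pos: [0.5316, -0.3575, -0.0158]
eef_rot: [0.049, 0.159, 0.985, -0.036]
wrist_force: [-1.8, 0.1, -0.7]
opening: 0.213
```

drive_tool --deltas '[[[0,0,0.02],0],[[0,0,0.035],0],[[0,0.01,0.04],0],[[0.005,0.03,0.035],0.04],[[0.01,0.04,0.025],0.04],[[0.01,0.045,0.02],0.04],[[0.01,0.045,0.005],0.04],[[0.01,0.045,0],0.04],[[0.01,0.045,0],0.04],[[0.01,0.045,0],0.04]]'

```text
time_s: 27.7
eef_pos: [0.5957, -0.0473, 0.1718]
eef_rot: [0.056, 0.02, 0.998, -0.029]
wrist_force: [1.0, -0.4, -1.7]
opening: 0.214
```

drive_tool --deltas '[[[0.005,0.03,0],0.0],[[0,0.005,0],0],[[0,0,0],0]]'

```text
time_s: 28.0
eef_pos: [0.6011, -0.0045, 0.1719]
eef_rot: [0.056, 0.016, 0.998, -0.029]
wrist_force: [-0.7, 0.0, -0.7]
opening: 0.211
```

Run:
```python
from h import *
w=ws(30); print(rot(get_obs()['eef_rot']).as_matrix().round(3))
```

```text
28.05 0.20797397119318367 [ 0.6011 -0.005   0.1719] [ 0.8 -0.6 -1.6] [ 0.056  0.016  0.998 -0.028]
[[-0.993  0.036  0.112]
 [ 0.029  0.998 -0.059]
 [-0.113 -0.055 -0.992]]
```

drive_tool --deltas '[[[0,0,0],0],[[0,0,0],0],[[0,0,0],0],[[0,0,0],0],[[0,0,0],0]]' --gripper 0.228

```text
time_s: 28.55
eef_pos: [0.6007, -0.0104, 0.1716]
eef_rot: [0.056, 0.02, 0.998, -0.029]
wrist_force: [0.7, -0.5, -2.4]
opening: 0.229
```

Run:
```python
from h import *
w=ws(31)
```

```text
28.6 0.22778910258592855 [ 0.6007 -0.0104  0.1716] [ 0.2  0.4 -1.7] [ 0.056  0.02   0.998 -0.029]
```

drive_tool --deltas '[[[0,0,0],0],[[0,0,0],0],[[0,0,0],0]]' --gripper 0.231

```text
time_s: 28.9
eef_pos: [0.6006, -0.0106, 0.1716]
eef_rot: [0.056, 0.02, 0.998, -0.029]
wrist_force: [-0.1, -0.2, -1.6]
opening: 0.229
```

Run:
```python
from h import *
w=ws(32); cv2.imwrite('pics/w32s.png',cv2.resize(w['frame'][:,:,::-1],(400,300)))
```

```text
28.95 0.23592437975778408 [ 0.6006 -0.0106  0.1715] [ 0.6 -0.2 -1.3] [ 0.056  0.02   0.998 -0.029]
```

drive_tool --deltas '[[[0,0,0],0]]'

```text
time_s: 29.05
eef_pos: [0.6007, -0.0105, 0.1715]
eef_rot: [0.056, 0.02, 0.998, -0.029]
wrist_force: [0.5, 0.8, -2.2]
opening: 0.231
```

drive_tool --deltas '[[[0,0,0],0],[[0,0,0],0]]' --gripper 0.1

```text
time_s: 29.25
eef_pos: [0.6006, -0.0104, 0.1715]
eef_rot: [0.056, 0.02, 0.998, -0.029]
wrist_force: [-0.4, 0.6, -2.2]
opening: 0.212
```

Run:
```python
from h import *
w=ws(33)
```

```text
29.3 0.2118258405164498 [ 0.6006 -0.0104  0.1715] [-0.1 -0.5 -1.5] [ 0.056  0.02   0.998 -0.029]
```

drive_tool --deltas '[[[0,0,-0.03],0],[[0,0,-0.03],0],[[0,0,0],0]]'

```text
time_s: 29.6
eef_pos: [0.6018, -0.0105, 0.1119]
eef_rot: [0.058, 0.02, 0.998, -0.029]
wrist_force: [-0.6, 0.5, -1.1]
opening: 0.211
```

drive_tool --deltas '[[[0,0,-0.025],0],[[0,0,0.02],0],[[0,0,0],0]]'

```text
time_s: 29.9
eef_pos: [0.6132, -0.0138, 0.1201]
eef_rot: [0.07, 0.019, 0.997, -0.033]
wrist_force: [0.7, -0.4, 0.5]
opening: 0.208
```

Run:
```python
from h import *
w=ws(34); s=snap('scene','s34.png')
a=cv2.resize(w['frame'][50:410,200:450,::-1],(400,576)); b=cv2.resize(s['frame'][150:360,250:390,::-1],(384,576)); cv2.imwrite('pics/ws34.png',np.hstack([a,b]))
```

```text
29.95 0.20899118440121559 [ 0.6113 -0.0135  0.1178] [ 0.3 -0.2 -0.8] [ 0.067  0.019  0.997 -0.032]
```

drive_tool --deltas '[[[0,0,0.02],0],[[-0.005,0,0.02],0],[[0,0,0.015],0],[[0,0,0],0]]'

```text
time_s: 30.4
eef_pos: [0.6017, -0.0123, 0.1707]
eef_rot: [0.063, 0.019, 0.997, -0.031]
wrist_force: [0.2, 0.8, -1.1]
opening: 0.213
```

Run:
```python
from h import *
w=ws(35); s=snap('scene','s35.png')
a=cv2.resize(w['frame'][:,:,::-1],(480,360)); b=cv2.resize(s['frame'][150:360,250:390,::-1],(240,360)); cv2.imwrite('pics/ws35.png',np.hstack([a,b]))
```

```text
30.45 0.20930866045899363 [ 0.6008 -0.0121  0.1693] [ 0.1  0.6 -1.6] [ 0.062  0.019  0.997 -0.031]
```

drive_tool --deltas '[[[0,0,0.03],0.0],[[-0.03,0.02,0.01],0.055],[[-0.036,0.024,0],0.055],[[-0.036,0.024,0],0.055],[[-0.036,0.024,0],0.055],[[-0.036,0.024,0],0.055],[[-0.036,0.024,0],0.055],[[-0.036,0.024,0],0.055],[[-0.02,0.012,0],0.05],[[0,0,0],0]]'

```text
time_s: 31.5
eef_pos: [0.3153, 0.1677, 0.1924]
eef_rot: [0.053, -0.204, 0.977, -0.016]
wrist_force: [-0.4, -0.8, -1.1]
opening: 0.211
```

Run:
```python
from h import *
w=ws(36)
print(rot(get_obs()['eef_rot']).as_matrix().round(3))
cv2.imwrite('pics/w36s.png',cv2.resize(w['frame'][:,:,::-1],(400,300)))
```

```text
31.55 0.20864517730490606 [0.3163 0.1672 0.1925] [-0.   0.  -1.5] [ 0.054 -0.203  0.978 -0.016]
[[-0.912 -0.395  0.111]
 [-0.399  0.917 -0.01 ]
 [-0.098 -0.053 -0.994]]
```

Run:
```python
from h import *
print(tilt('w36.png',[((-11,28),166),((45,28),222),((45,5.5),259)]))
print(tilt('w16.png',[((-11,28),114),((45,28),179),((45,5.5),213)]))
```

```text
(np.float64(75.89236603897517), np.float64(84.42629595664626), array([ 0.4, -1.6,  0.2, -4.7]))
(np.float64(58.645041516779045), np.float64(102.38330474976013), array([-0.1, -0.2,  0.4,  0.7]))
```

drive_tool --deltas '[[[0,0,-0.035],0],[[0,0,-0.035],0],[[0,0,-0.02],0],[[0,0,-0.01],0],[[0,0,0],0]]' --gripper 0.218

```text
time_s: 32.05
eef_pos: [0.3218, 0.1653, 0.0899]
eef_rot: [0.057, -0.2, 0.978, -0.017]
wrist_force: [-1.1, 0.8, 12.0]
opening: 0.22
```

drive_tool --deltas '[[[0.0177,0.0077,-0.004],0],[[0.0171,0.0075,-0.006],0],[[0.0162,0.0071,-0.0085],0],[[0,0,0],0]]'

```text
time_s: 32.45
eef_pos: [0.3811, 0.1861, 0.0713]
eef_rot: [0.059, -0.195, 0.979, -0.017]
wrist_force: [0.8, 1.1, 2.5]
opening: 0.219
```

Run:
```python
from h import *
w=ws(37)
```

```text
32.5 0.22011921685232944 [0.3805 0.186  0.0717] [0.2 2.1 4.4] [ 0.059 -0.195  0.979 -0.017]
```

drive_tool --deltas '[[[0.015,0.0065,-0.0106],0],[[0.0135,0.0059,-0.0128],0],[[0.0117,0.0051,-0.0147],0],[[0.0097,0.0042,-0.0164],0],[[0.0076,0.0033,-0.017],0],[[0,0,0],0]]'

```text
time_s: 33.1
eef_pos: [0.4401, 0.2081, -0.0007]
eef_rot: [0.059, -0.193, 0.979, -0.018]
wrist_force: [-0.3, -0.1, 1.1]
opening: 0.216
```

Run:
```python
from h import *
w=ws(38); cv2.imwrite('pics/w38s.png',cv2.resize(w['frame'][:,:,::-1],(400,300)))
```

```text
33.15 0.22015289191443183 [ 0.4399  0.2081 -0.    ] [-0.7 -0.8  1. ] [ 0.059 -0.193  0.979 -0.018]
```

Nearly flat; lower the rest, open, and rise back over the barrel.

drive_tool --deltas '[[[0.003,0.001,-0.012],0],[[0,0,-0.008],0],[[0,0,0],0]]'

```text
time_s: 33.45
eef_pos: [0.4466, 0.2094, -0.0156]
eef_rot: [0.063, -0.193, 0.979, -0.018]
wrist_force: [-0.9, 0.4, 1.3]
opening: 0.217
```

drive_tool --deltas '[[[0,0,0],0],[[0,0,0],0],[[0,0,0.02],0],[[0,0,0.045],0],[[0,0,0.045],0],[[-0.02,-0.009,0.02],0],[[-0.04,-0.018,0],0.03],[[-0.035,-0.015,0],0],[[0,0,0],0]]' --gripper 0.9

```text
time_s: 34.35
eef_pos: [0.3437, 0.1639, 0.1207]
eef_rot: [0.062, -0.208, 0.976, -0.018]
wrist_force: [-0.6, 0.7, 0.5]
opening: 0.904
```

Run:
```python
from h import *
w=ws(39)
print(rot(get_obs()['eef_rot']).as_matrix().round(3))
```

```text
34.4 0.9004847005076927 [0.346  0.1644 0.1214] [ 0.8  0.3 -0.1] [ 0.064 -0.208  0.976 -0.018]
[[-0.905 -0.404  0.132]
 [-0.408  0.913 -0.009]
 [-0.116 -0.062 -0.991]]
```

```bash
cat >> h.py <<'E'
def barrel(fn,e,lip,sg=-11,zg=.033):
    w=load(fn); o=get_obs(); M=rot(o['eef_rot']).as_matrix()
    E=px2w(w,*e,.028,True);L=px2w(w,*lip,.002,True); d=(E-L)[:2]; n=np.hypot(*d); d=d/n
    G=np.r_[L[:2]+(45+sg)/1e3*d,zg]; tcp=G+.049*M[:,2]
    print('eye',E.round(4),'len',n.round(4),'yaw',np.degrees(np.arctan2(d[1],d[0])).round(1),'toolyaw',(np.degrees(np.arctan2(M[1,1],M[0,1]))-90).round(1),'tcp',tcp.round(4),'delta',(tcp-o['eef_pos']).round(4))
E
python3 - <<'E'
from h import *
barrel('w39.png',(325,364),(335,172))
E
```

```text
eye [0.4798 0.2268 0.028 ] len 0.1769 yaw 22.2 toolyaw 23.9 tcp [ 0.3539  0.1723 -0.0156] delta [ 0.0079  0.0079 -0.137 ]
```

drive_tool --deltas '[[[0.006,0.008,-0.03],-0.02],[[0.0,0,-0.03],0],[[0,0,-0.03],0],[[0,0,-0.02],0],[[0,0,0],0]]'

```text
time_s: 34.9
eef_pos: [0.358, 0.1739, 0.0114]
eef_rot: [0.069, -0.197, 0.978, -0.019]
wrist_force: [-0.4, 0.2, 0.1]
opening: 0.9
```

drive_tool --deltas '[[[-0.004,-0.002,-0.012],0],[[-0.003,0,-0.01],0],[[0,0,-0.005],0],[[0,0,0],0]]'

```text
time_s: 35.3
eef_pos: [0.3542, 0.1727, -0.0148]
eef_rot: [0.07, -0.197, 0.978, -0.019]
wrist_force: [-0.5, -1.6, -0.5]
opening: 0.901
```

drive_tool --deltas '[[[0,0,0],0],[[0,0,0],0],[[0,0,0],0],[[0,0,0],0]]' --gripper 0.3

```text
time_s: 35.7
eef_pos: [0.3565, 0.1732, -0.0122]
eef_rot: [0.072, -0.197, 0.978, -0.019]
wrist_force: [0.3, -0.4, -1.4]
opening: 0.641
```

Run:
```python
from h import *
w=ws(40)
o=get_obs(); M=rot(o['eef_rot']).as_matrix(); print(M.round(3)); 
E=np.array([.4798,.2268,.028]); print('e',(M.T@(E-o['eef_pos'])).tolist(), np.hypot(*(E-o['eef_pos']+.049*M[:,2])[:2]))
```

```text
35.75 0.6373024519437368 [ 0.3565  0.1732 -0.0122] [ 0.6 -0.3 -1. ] [ 0.072 -0.197  0.978 -0.019]
[[-0.912 -0.383  0.147]
 [-0.388  0.921 -0.009]
 [-0.132 -0.065 -0.989]]
e [-0.13854536374114723, -0.0004799678881935764, -0.022048966979814885] 0.14090079346236603
```

```bash
cat > go.py <<'E'
from h import *
import sys,json
e=json.load(open('e.json')); E,C=eyepos(e); T=cupW(tuple(float(a) for a in sys.argv[1:4])); print('cup now',C.round(4),'delta',(T-E).round(4), 'F',get_obs()['wrist_force'].round(1),'t',get_obs()['time_s'])
o=get_obs(); G=o['eef_pos']-.049*rot(o['eef_rot']).as_matrix()[:,2]; print('grasp cup',cupI(G).round(4))
E
echo '[-0.1385454,-0.00048,-0.022049]' > e.json
python3 go.py -.10 -.04 .258
```

```text
cup now [-0.1348 -0.1068  0.028 ] delta [0.0049 0.0751 0.23  ] F [ 0.6 -0.3 -1. ] t 35.75
grasp cup [-0.2757 -0.1027  0.0363]
```

drive_tool --deltas '[[[-0.003,0,0.02],0],[[0,0.005,0.035],0],[[0,0.01,0.04],0],[[0,0.015,0.04],0],[[0.0,0.02,0.04],0],[[0.0,0.02,0.035],0.0],[[0,0.01,0.015],0.02],[[0,0,0],0]]'

```text
time_s: 36.55
eef_pos: [0.3485, 0.2552, 0.222]
eef_rot: [0.071, -0.206, 0.976, -0.017]
wrist_force: [0.1, 0.3, -1.0]
opening: 0.636
```

```bash
python3 go.py -.036 -.04 .26; python3 -c "
from h import *
print(rot(get_obs()['eef_rot']).as_matrix().round(3))"
```

```text
cup now [-0.109  -0.0262  0.262 ] delta [ 0.0723  0.0169 -0.002 ] F [ 0.1  0.3 -1. ] t 36.55
grasp cup [-0.2499 -0.0247  0.2705]
[[-0.905 -0.4    0.145]
 [-0.404  0.915 -0.004]
 [-0.131 -0.063 -0.989]]
```

drive_tool --deltas '[[[0.022,0.005,0],0],[[0.026,0.006,0],0],[[0.02,0.005,0],0],[[0,0,0],0]]'

```text
time_s: 36.95
eef_pos: [0.4163, 0.2696, 0.2176]
eef_rot: [0.069, -0.206, 0.976, -0.018]
wrist_force: [-0.9, 0.4, -1.1]
opening: 0.636
```

```bash
python3 go.py -.014 -.04 .26
python3 - <<'E'
from h import *
t=snap('top','t41.png')
cv2.imwrite('pics/t41c.png',cv2.resize(t['frame'][165:240,150:250,::-1],(800,600),interpolation=cv2.INTER_CUBIC))
E
```

```text
cup now [-0.041  -0.0405  0.257 ] delta [0.0245 0.0113 0.003 ] F [-0.9  0.4 -1.1] t 36.95
grasp cup [-0.1818 -0.0389  0.2661]
```

drive_tool --deltas '[[[0,0,0.004],0],[[0.012,0.0055,0.001],0],[[0.013,0.006,0],0],[[0,0,0],0]]'

```text
time_s: 37.4
eef_pos: [0.4359, 0.2787, 0.2195]
eef_rot: [0.064, -0.206, 0.976, -0.019]
wrist_force: [-0.5, -0.1, -0.5]
opening: 0.635
```

```bash
python3 go.py -.014 -.04 .26
python3 - <<'E'
from h import *
t=snap('top','t42.png')
cv2.imwrite('pics/t42c.png',cv2.resize(t['frame'][165:225,165:245,::-1],(800,600),interpolation=cv2.INTER_CUBIC))
E
```

```text
cup now [-0.0191 -0.0402  0.2577] delta [0.0046 0.0022 0.0023] F [-0.5 -0.1 -0.5] t 37.4
grasp cup [-0.1599 -0.0385  0.2681]
```

drive_tool --deltas '[[[0.006,0.0025,0.003],0],[[0,0,0],0],[[0,0,-0.01],0],[[0,0,-0.01],0],[[0,0,-0.006],0],[[0,0,0],0]]'

```text
time_s: 38.05
eef_pos: [0.4381, 0.2801, 0.1935]
eef_rot: [0.063, -0.206, 0.976, -0.019]
wrist_force: [-0.6, -0.4, -1.2]
opening: 0.64
```

```bash
python3 go.py -.014 -.04 .228
python3 - <<'E'
from h import *
duo(43,(175,220,175,235),(245,345,370,503))
E
```

```text
cup now [-0.0163 -0.0397  0.2313] delta [ 0.0022  0.0007 -0.0033] F [-0.6 -0.4 -1.2] t 38.05
grasp cup [-0.157  -0.0381  0.2421]
38.1 0.6355970381724925 [0.4383 0.2802 0.1939] [ 0.3  0.4 -1. ] [ 0.063 -0.206  0.976 -0.019]
```

drive_tool --deltas '[[[0.001,0.0005,-0.008],0],[[0.001,0.0005,-0.013],0],[[0.002,0.001,-0.013],0],[[0.003,0.0015,-0.013],0],[[0.003,0.0015,-0.013],0],[[0,0,0],0]]'

```text
time_s: 38.8
eef_pos: [0.4452, 0.2825, 0.1297]
eef_rot: [0.059, -0.205, 0.977, -0.021]
wrist_force: [-3.1, -0.4, 2.6]
opening: 0.637
```

```bash
python3 go.py -.014 -.04 .228
python3 - <<'E'
from h import *
duo(44,(175,220,175,235),(245,345,370,503))
E
```

```text
cup now [-0.0086 -0.0407  0.1665] delta [-0.0052 -0.0015  0.0615] F [-3.1 -0.4  2.6] t 38.8
grasp cup [-0.1492 -0.0387  0.1783]
38.85 0.6370076052430715 [0.4454 0.2825 0.1306] [-1.9 -1.3  0.5] [ 0.059 -0.205  0.977 -0.021]
```

drive_tool --deltas '[[[0.004,0.0018,-0.011],0],[[0.005,0.0022,-0.011],0],[[0.003,0.0014,-0.006],0],[[0,0,0],0]]'

```text
time_s: 39.35
eef_pos: [0.4561, 0.2871, 0.1043]
eef_rot: [0.058, -0.205, 0.977, -0.022]
wrist_force: [-4.4, -2.1, 0.4]
opening: 0.636
```

```bash
python3 go.py -.014 -.04 .228
python3 - <<'E'
from h import *
duo(45,(175,220,175,235),(245,345,370,503))
E
```

```text
cup now [ 0.0033 -0.041   0.1408] delta [-0.0162 -0.0061  0.0872] F [-4.4 -2.1  0.4] t 39.35
grasp cup [-0.1373 -0.0388  0.1529]
39.4 0.6336242211334837 [0.456  0.287  0.1045] [-5.2 -3.2 -0.8] [ 0.058 -0.205  0.977 -0.022]
```

drive_tool --deltas '[[[0,0,0],0],[[0,0,0],0]]' --gripper 0.65

```text
time_s: 39.7
eef_pos: [0.456, 0.2871, 0.1058]
eef_rot: [0.059, -0.205, 0.977, -0.022]
wrist_force: [-2.2, -0.1, -1.6]
opening: 0.65
```

drive_tool --deltas '[[[0,0,0],0],[[0,0,0],0],[[0,0,0],0],[[0,0,0],0]]' --gripper 0.662

```text
time_s: 40.1
eef_pos: [0.4593, 0.2886, 0.1088]
eef_rot: [0.063, -0.205, 0.977, -0.021]
wrist_force: [0.3, 0.4, -0.2]
opening: 0.661
```

Run:
```python
from h import *
duo(46,(175,220,175,235),(245,345,370,503))
```

```text
40.15 0.659999462457242 [0.4593 0.2886 0.1088] [ 0.2 -1.5  0.3] [ 0.063 -0.205  0.977 -0.021]
```

drive_tool --deltas '[[[-0.03,-0.014,0.01],0],[[-0.04,-0.018,0.02],0],[[-0.02,-0.035,0.025],0],[[0,-0.045,0.02],-0.06],[[0.0,-0.048,0.01],-0.06],[[0.0,-0.048,0.01],-0.06],[[0.005,-0.048,0],-0.06],[[0.01,-0.048,0],-0.06],[[0.01,-0.048,0],-0.06],[[0.01,-0.048,0],-0.06]]' --gripper 0.75

```text
time_s: 41.25
eef_pos: [0.3982, -0.1188, 0.2074]
eef_rot: [0.061, 0.005, 0.997, -0.036]
wrist_force: [1.2, -0.2, 0.4]
opening: 0.75
```

drive_tool --deltas '[[[0.01,-0.048,0],-0.06],[[0.01,-0.048,0],-0.06],[[0.01,-0.048,0],-0.06],[[0.01,-0.048,0],-0.06],[[0.01,-0.048,0],0],[[0.01,-0.03,0],0],[[0,0,0],0]]' --gripper 0.6

```text
time_s: 41.95
eef_pos: [0.4565, -0.401, 0.207]
eef_rot: [0.057, 0.135, 0.988, -0.045]
wrist_force: [0.4, 0.5, -0.3]
opening: 0.6
```

Run:
```python
from h import *
w=ws(47); print(rot(get_obs()['eef_rot']).as_matrix().round(3))
s=snap('scene','s47.png'); cv2.imwrite('pics/s47c.png',s['frame'][150:390,100:580,::-1])
```

```text
42.0 0.5995397935857095 [ 0.4561 -0.3991  0.2068] [ 0.3  0.4 -1.1] [ 0.057  0.135  0.988 -0.044]
[[-0.957  0.271  0.1  ]
 [ 0.261  0.96  -0.103]
 [-0.124 -0.073 -0.99 ]]
```

Run:
```python
from h import *
lie('w47.png',(291.5,294),(290.5,234),sg=95)
w=load('w47.png')
for p in ((267,309),(331,313),(299,308)): print('spoon rest edge',px2w(w,*p,.018,True).round(4))
```

```text
eye [ 0.5689 -0.4769  0.028 ] L 0.0735 yaw -16.8 toolyaw -15.7 target tcp [ 0.5403 -0.4718 -0.0175] delta [ 0.0843 -0.0744 -0.2243]
spoon rest edge [ 0.5888 -0.516   0.018 ]
spoon rest edge [ 0.6108 -0.4425  0.018 ]
spoon rest edge [ 0.5955 -0.4775  0.018 ]
```

drive_tool --deltas '[[[0.035,-0.032,0],-0.02],[[0.033,-0.03,0],0],[[0.006,-0.008,-0.03],0],[[0,0,-0.03],0],[[0,0,-0.03],0],[[0,0,-0.03],0],[[0,0,-0.02],0],[[0,0,0],0]]'

```text
time_s: 42.85
eef_pos: [0.5318, -0.4526, 0.0635]
eef_rot: [0.055, 0.139, 0.988, -0.042]
wrist_force: [-1.5, 0.9, -0.3]
opening: 0.6
```

Run:
```python
from h import *
w=ws(48)
```

```text
42.9 0.6003814659137667 [ 0.5326 -0.4534  0.0653] [ 0.2 -0.3 -0.4] [ 0.056  0.139  0.988 -0.043]
```

Run:
```python
from h import *
lie('w48.png',(302,302),(300.5,190),sg=95)
w=load('w48.png')
for p in ((270,322),(358,324)): print('spoon rest edge',px2w(w,*p,.018,True).round(4))
```

```text
eye [ 0.5685 -0.4765  0.028 ] L 0.0772 yaw -16.6 toolyaw -16.2 target tcp [ 0.5397 -0.4714 -0.0175] delta [ 0.0071 -0.018  -0.0828]
spoon rest edge [ 0.5862 -0.508   0.018 ]
spoon rest edge [ 0.6027 -0.4458  0.018 ]
```

drive_tool --deltas '[[[0.006,-0.018,-0.02],0],[[0,0,-0.02],0],[[0,0,-0.02],0],[[0,0,-0.01],0],[[0,0,0],0]]'

```text
time_s: 43.4
eef_pos: [0.5446, -0.4732, 0.0063]
eef_rot: [0.061, 0.137, 0.988, -0.048]
wrist_force: [-0.4, -0.7, 0.0]
opening: 0.601
```

drive_tool --deltas '[[[-0.005,0.002,-0.012],0],[[-0.002,0,-0.009],0],[[0,0,-0.004],0],[[0,0,0],0]]'

```text
time_s: 43.8
eef_pos: [0.5389, -0.4723, -0.0158]
eef_rot: [0.064, 0.136, 0.987, -0.05]
wrist_force: [-0.9, 0.2, 0.2]
opening: 0.597
```

drive_tool --deltas '[[[0,0,0],0],[[0,0,0],0],[[0,0,0],0],[[0,0,0],0]]' --gripper 0.1

```text
time_s: 44.2
eef_pos: [0.5391, -0.4727, -0.0149]
eef_rot: [0.064, 0.136, 0.987, -0.05]
wrist_force: [-0.7, -0.1, -0.1]
opening: 0.214
```

drive_tool --deltas '[[[0,0,0.02],0],[[0,0,0.035],0],[[0,0.01,0.04],0],[[0,0.03,0.035],0.03],[[0.0,0.04,0.025],0.03],[[0.0,0.045,0.02],0.03],[[0.0,0.047,0.005],0.03],[[0.0,0.047,0],0.03],[[0.005,0.047,0],0.03],[[0.01,0.047,0],0.03]]'

```text
time_s: 45.2
eef_pos: [0.5507, -0.1546, 0.1711]
eef_rot: [0.07, 0.033, 0.996, -0.044]
wrist_force: [0.6, 0.4, -1.8]
opening: 0.212
```

drive_tool --deltas '[[[0.015,0.045,0],0.03],[[0.015,0.045,0],0.02],[[0.012,0.03,0],0],[[0,0.01,0],0],[[0,0,0],0]]'

```text
time_s: 45.7
eef_pos: [0.5935, -0.0128, 0.1721]
eef_rot: [0.073, 0.004, 0.996, -0.041]
wrist_force: [0.0, -0.8, -1.8]
opening: 0.212
```

Run:
```python
from h import *
w=ws(49); print(rot(get_obs()['eef_rot']).as_matrix().round(3))
```

```text
45.75 0.2104666301940864 [ 0.5935 -0.0137  0.1721] [-1.4 -0.4 -2.2] [ 0.073  0.004  0.996 -0.041]
[[-0.989  0.014  0.146]
 [ 0.002  0.997 -0.083]
 [-0.146 -0.082 -0.986]]
```

Run:
```python
from h import *
w=load('w36.png')
print(px2w(w,122,297,.03,True),px2w(w,142,248,.03,True))
t=load('t42.png'); f=t['frame']
cv2.imwrite('pics/t42t.png',cv2.resize(f[165:265,270:350,::-1],(480,600),interpolation=cv2.INTER_CUBIC))
```

```text
[ 0.53218332 -0.00697362  0.03      ] [0.45299795 0.00755178 0.03      ]
```

drive_tool --deltas '[[[0.0,0.02,0],0],[[0.003,0.025,0],0],[[0.003,0.01,0],0],[[0,0,0],0]]'

```text
time_s: 46.15
eef_pos: [0.599, 0.0357, 0.1719]
eef_rot: [0.073, 0.008, 0.996, -0.043]
wrist_force: [-1.2, 0.1, -1.6]
opening: 0.212
```

drive_tool --deltas '[[[0,0,0],0],[[0,0,0],0],[[0,0,0],0],[[0,0,0],0]]' --gripper 0.23

```text
time_s: 46.55
eef_pos: [0.5988, 0.0311, 0.1717]
eef_rot: [0.072, 0.009, 0.996, -0.044]
wrist_force: [1.0, 0.4, -2.0]
opening: 0.228
```

Run:
```python
from h import *
w=ws(50); cv2.imwrite('pics/w50s.png',cv2.resize(w['frame'][:,:,::-1],(400,300)))
```

```text
46.6 0.230029943427576 [0.5989 0.0311 0.1717] [-0.7 -1.  -1.8] [ 0.072  0.009  0.996 -0.044]
```

drive_tool --deltas '[[[0,0.01,0],0],[[0,0,0],0],[[0,0,0],0]]' --gripper 0.232

```text
time_s: 46.9
eef_pos: [0.5986, 0.0418, 0.1716]
eef_rot: [0.072, 0.01, 0.996, -0.044]
wrist_force: [0.1, -0.2, -2.8]
opening: 0.235
```

Run:
```python
from h import *
w=ws(51); cv2.imwrite('pics/w51s.png',cv2.resize(w['frame'][:,:,::-1],(400,300)))
```

```text
46.95 0.2339428440656775 [0.5986 0.0419 0.1716] [ 0.7 -0.1 -3. ] [ 0.072  0.01   0.996 -0.044]
```

drive_tool --deltas '[[[0,0,0],0],[[0,0,0],0]]' --gripper 0.1

```text
time_s: 47.15
eef_pos: [0.5986, 0.0421, 0.1715]
eef_rot: [0.072, 0.009, 0.996, -0.044]
wrist_force: [-0.1, -0.3, -1.6]
opening: 0.205
```

Run:
```python
from h import *
w=ws(52)
```

```text
47.2 0.20712663799927553 [0.5986 0.0421 0.1716] [-0.5  0.2 -0.8] [ 0.072  0.009  0.996 -0.044]
```

drive_tool --deltas '[[[0,0.002,-0.03],0],[[0,0,-0.026],0],[[0,0,0],0]]'

```text
time_s: 47.5
eef_pos: [0.5997, 0.0438, 0.1159]
eef_rot: [0.074, 0.01, 0.996, -0.044]
wrist_force: [-1.3, 0.1, -1.0]
opening: 0.207
```

drive_tool --deltas '[[[0,0,-0.028],0],[[0,0,0.02],0],[[0,0,0],0]]'

```text
time_s: 47.8
eef_pos: [0.6053, 0.0423, 0.1158]
eef_rot: [0.079, 0.009, 0.996, -0.045]
wrist_force: [1.7, 0.0, 0.1]
opening: 0.213
```

Run:
```python
from h import *
w=ws(53); s=snap('scene','s53.png')
a=cv2.resize(w['frame'][:,:,::-1],(480,360)); b=cv2.resize(s['frame'][150:360,250:390,::-1],(240,360)); cv2.imwrite('pics/ws53.png',np.hstack([a,b]))
```

```text
47.85 0.20643803279013898 [0.6033 0.0425 0.1135] [ 0.8 -0.  -2.4] [ 0.077  0.009  0.996 -0.045]
```

drive_tool --deltas '[[[0,0,0.015],0],[[0,0,-0.036],0],[[0,0,0.025],0],[[0,0,0],0]]'

```text
time_s: 48.3
eef_pos: [0.6035, 0.0422, 0.1165]
eef_rot: [0.076, 0.009, 0.996, -0.045]
wrist_force: [0.4, -0.6, 0.7]
opening: 0.1
```

drive_tool --deltas '[[[-0.003,0,0.025],0],[[0,0,0.025],0],[[0,0,0.0],0]]'

```text
time_s: 48.6
eef_pos: [0.599, 0.0423, 0.1666]
eef_rot: [0.074, 0.009, 0.996, -0.045]
wrist_force: [0.5, 0.0, 0.2]
opening: 0.098
```

Run:
```python
from h import *
w=ws(54); s=snap('scene','s54.png')
a=cv2.resize(w['frame'][:,:,::-1],(480,360)); b=cv2.resize(s['frame'][150:360,250:390,::-1],(240,360)); cv2.imwrite('pics/ws54.png',np.hstack([a,b]))
```

```text
48.65 0.098640580650904 [0.598  0.0424 0.1647] [-0.6 -0.5 -0.2] [ 0.073  0.009  0.996 -0.045]
```

```bash
python3 - <<'E'
from h import *
w=load('w54.png'); s=load('s54.png'); 
a=cv2.resize(w['frame'][140:290,90:390,::-1],(800,400),interpolation=cv2.INTER_CUBIC); cv2.imwrite('pics/w54c.png',a)
b=cv2.resize(s['frame'][270:340,245:365,::-1],(800,467),interpolation=cv2.INTER_CUBIC); cv2.imwrite('pics/s54c.png',b)
E
python3 - <<'E'
from h import *
w=load('w54.png')
f=lambda x,y:(90+x*.375,140+y*.375)
E=px2w(w,*f(77,215),.042,True); J=px2w(w,*f(243,207),.038,True); L=px2w(w,*f(518,197),.058,True)
print('eye',E,'junction',J,'lip',L)
d=(E-J)[:2]; print(np.hypot(*d),np.degrees(np.arctan2(d[1],d[0])))
d=(E-L)[:2]; print(np.hypot(*d),np.degrees(np.arctan2(d[1],d[0])))
print('top C ring',px2w(w,*f(560,190),.03,True),'teat',px2w(w,*f(690,157),.025,True))
print(get_obs()['q'])
s=load('s54.png'); print('eye s', px2w(s,245+32/6.667,270+195/6.667,.042))
E
```

```text
eye [ 0.62098332 -0.16915373  0.042     ] junction [ 0.61979097 -0.09800909  0.038     ] lip [0.60813964 0.00566171 0.058     ]
0.07115462682400098 -89.0398424005308
0.17528661271741436 -85.79803257216402
top C ring [0.61663618 0.01450917 0.03      ] teat [0.60644382 0.05752847 0.025     ]
[-0.07884756  0.1602219   1.7014999  -0.08790643  1.13115749 -1.59917413]
eye s [ 0.6061903  -0.17179017  0.042     ]
```

```bash
cat >> h.py <<'E'
def tri(c1,p1,f1,c2,p2,f2):
    d1=ray(c1,*p1,f1); d2=ray(c2,*p2,f2)
    k=np.linalg.lstsq(np.c_[d1,-d2],np.asarray(c2['eye'])-c1['eye'],rcond=None)[0]
    a=c1['eye']+k[0]*d1; b=c2['eye']+k[1]*d2; return (a+b)/2, np.linalg.norm(a-b)
E
python3 - <<'E'
from h import *
w=load('w54.png'); s=load('s54.png')
f=lambda x,y:(90+x*.375,140+y*.375); g=lambda x,y:(245+x/6.667,270+y/6.667)
print('eye',tri(w,f(77,215),True,s,g(30,197),False))
print('junc',tri(w,f(243,209),True,s,g(205,255),False))
print('cornerback-x',tri(w,f(241,119),True,s,g(255,183),False))
print('tray corner',tri(w,f(290,333),True,s,g(150,352),False))
E
```

```text
eye (array([ 0.61757152, -0.16464312,  0.05076793]), np.float64(0.0037346255512675035))
junc (array([ 0.61713676, -0.09003325,  0.04463865]), np.float64(0.008074139480012543))
cornerback-x (array([ 0.58160225, -0.08076235,  0.05627764]), np.float64(0.0053547810840863155))
tray corner (array([ 0.67074185, -0.08813041,  0.03664197]), np.float64(0.001504653532941194))
```

drive_tool --deltas '[[[0,-0.015,0],-0.14],[[0,-0.015,0],-0.14],[[0,-0.015,0],-0.14],[[0,-0.015,0],-0.14],[[0,-0.015,0],-0.14],[[0,-0.015,0],-0.14],[[0,-0.015,0],-0.14],[[0,-0.015,0],-0.14],[[0,-0.015,0],-0.14],[[0,-0.015,0],-0.14]]' --gripper 0.55

```text
time_s: 49.7
eef_pos: [0.5857, -0.1084, 0.1442]
eef_rot: [0.012, 0.668, 0.74, -0.081]
wrist_force: [-0.1, -0.7, 0.5]
opening: 0.548
```

drive_tool --deltas '[[[0.004,-0.015,0],-0.1],[[0,0,0],0]]'

```text
time_s: 49.9
eef_pos: [0.5879, -0.1253, 0.1401]
eef_rot: [0.005, 0.707, 0.703, -0.083]
wrist_force: [0.4, 0.6, -0.2]
opening: 0.546
```

Run:
```python
from h import *
w=ws(55); print(rot(get_obs()['eef_rot']).as_matrix().round(3)); snap('scene','s55.png')
```

```text
49.95 0.5475240658677197 [ 0.5873 -0.1241  0.1397] [-0.2  1.1 -1. ] [ 0.005  0.706  0.704 -0.083]
[[-0.004  0.994 -0.11 ]
 [ 0.992 -0.01  -0.123]
 [-0.123 -0.109 -0.986]]
```

Run:
```python
from h import *
lie('w55.png',(366,263),(374,160),sg=95,ze=.045)
w=load('w55.png'); print(px2w(w,375,158,.042,True), px2w(w,437,164,.035,True),px2w(w,137,165,.035,True))
```

```text
eye [ 0.6154 -0.1686  0.045 ] L 0.0837 yaw -92.0 toolyaw -90.4 target tcp [ 6.112e-01 -1.397e-01 -3.000e-04] delta [ 0.0239 -0.0164 -0.1404]
[ 0.61908421 -0.08406506  0.042     ] [ 0.66702798 -0.08803942  0.035     ] [ 0.41791794 -0.0885053   0.035     ]
```

drive_tool --deltas '[[[0.02,-0.012,-0.02],-0.02],[[0.006,-0.004,-0.03],0],[[0,0,-0.03],0],[[0,0,-0.03],0],[[0,0,-0.01],0],[[0,0,0],0]]'

```text
time_s: 50.6
eef_pos: [0.6126, -0.1327, 0.0157]
eef_rot: [0.004, 0.706, 0.704, -0.082]
wrist_force: [-0.2, -0.5, 0.5]
opening: 0.544
```

Run:
```python
from h import *
w=ws(56)
```

```text
50.65 0.5523376696173808 [ 0.6129 -0.1328  0.0165] [-1.   0.5  0.1] [ 0.004  0.706  0.704 -0.082]
```

drive_tool --deltas '[[[0.003,-0.003,-0.01],-0.02],[[0,0,-0.007],0],[[0,0,0],0]]'

```text
time_s: 50.95
eef_pos: [0.6191, -0.1363, 0.0025]
eef_rot: [0.006, 0.713, 0.697, -0.08]
wrist_force: [0.2, 0.6, -0.3]
opening: 0.545
```

drive_tool --deltas '[[[0,0,0],0],[[0,0,0],0],[[0,0,0],0],[[0,0,0],0]]' --gripper 0.05

```text
time_s: 51.35
eef_pos: [0.6203, -0.1368, 0.0044]
eef_rot: [0.007, 0.713, 0.697, -0.079]
wrist_force: [0.8, 0.5, -0.7]
opening: 0.214
```

drive_tool --deltas '[[[0,0,0.02],0],[[0,0,0.03],0],[[0,0,0.04],0],[[0,0,0.03],0],[[0,0,0],0]]'

```text
time_s: 51.85
eef_pos: [0.6174, -0.1362, 0.1262]
eef_rot: [0.005, 0.713, 0.697, -0.081]
wrist_force: [1.1, -0.4, -0.4]
opening: 0.211
```

Run:
```python
from h import *
w=ws(57); s=snap('scene','s57.png')
a=cv2.resize(w['frame'][:,:,::-1],(480,360)); b=cv2.resize(s['frame'][210:360,230:380,::-1],(320,360)); cv2.imwrite('pics/ws57.png',np.hstack([a,b]))
```

```text
51.9 0.2164305103511666 [ 0.6163 -0.1358  0.1238] [ 0.4 -0.1 -2.2] [ 0.004  0.713  0.697 -0.081]
```

drive_tool --deltas '[[[-0.015,0.005,0.01],0.143],[[-0.02,0.012,0.005],0.143],[[-0.02,0.015,0],0.143],[[-0.02,0.015,0],0.143],[[-0.02,0.015,0],0.143],[[-0.02,0.015,0],0.143],[[-0.02,0.015,0],0.143],[[-0.01,0.034,0],0.143],[[-0.008,0.036,0],0.143],[[-0.006,0.036,0],0.143]]'

```text
time_s: 52.95
eef_pos: [0.4344, 0.0678, 0.1119]
eef_rot: [0.041, 0.056, 0.995, -0.067]
wrist_force: [1.7, -0.6, -2.1]
opening: 0.214
```

drive_tool --deltas '[[[-0.006,0.036,0],0.143],[[-0.006,0.036,0],0.143],[[-0.006,0.036,0],0.143],[[0,0,0],0.0]]'

```text
time_s: 53.35
eef_pos: [0.4067, 0.1819, 0.1034]
eef_rot: [0.048, -0.169, 0.983, -0.056]
wrist_force: [0.4, 0.5, -1.8]
opening: 0.213
```

Run:
```python
from h import *
w=ws(58); M=rot(get_obs()['eef_rot']).as_matrix(); print(M.round(3),np.degrees(np.arctan2(M[1,1],M[0,1]))-90)
cv2.imwrite('pics/w58s.png',cv2.resize(w['frame'][:,:,::-1],(480,360)))
```

```text
53.4 0.2115760989386641 [0.4068 0.1805 0.1031] [-0.8 -0.3 -1.6] [ 0.048 -0.168  0.983 -0.057]
[[-0.939 -0.324  0.113]
 [-0.335  0.937 -0.095]
 [-0.075 -0.128 -0.989]] 19.087691167476592
```

drive_tool --deltas '[[[0.005,0.01,-0.02],0.06],[[0.005,0.01,-0.03],0.03],[[0,0,-0.03],0],[[0,0,-0.015],0],[[0,0,-0.01],0],[[0,0,0],0]]'

```text
time_s: 54.0
eef_pos: [0.4146, 0.1958, -0.0104]
eef_rot: [0.047, -0.209, 0.975, -0.056]
wrist_force: [-1.3, -0.6, 4.1]
opening: 0.213
```

Run:
```python
from h import *
w=ws(59); M=rot(get_obs()['eef_rot']).as_matrix(); print(M.round(3),np.degrees(np.arctan2(M[1,1],M[0,1]))-90)
cv2.imwrite('pics/w59s.png',cv2.resize(w['frame'][:,:,::-1],(480,360)))
```

```text
54.05 0.2147824828366011 [ 0.4147  0.1959 -0.0098] [-2.1 -0.8  1.4] [ 0.047 -0.209  0.975 -0.056]
[[-0.908 -0.402  0.115]
 [-0.413  0.906 -0.089]
 [-0.068 -0.128 -0.989]] 23.934529369875662
```

drive_tool --deltas '[[[0.001,0,-0.008],0],[[0,0,-0.004],0],[[0,0,0],0]]'

```text
time_s: 54.35
eef_pos: [0.4207, 0.1963, -0.0177]
eef_rot: [0.051, -0.207, 0.975, -0.056]
wrist_force: [-3.4, -0.3, 3.7]
opening: 0.212
```

drive_tool --deltas '[[[0,0,0],0],[[0,0,0],0],[[0,0,0.02],0],[[0,0,0.045],0],[[0,0,0.045],0],[[-0.02,-0.009,0.025],0],[[-0.04,-0.018,0],0],[[-0.035,-0.015,0],0],[[0,0,0],0]]' --gripper 0.95

```text
time_s: 55.25
eef_pos: [0.3264, 0.1532, 0.1273]
eef_rot: [0.057, -0.205, 0.975, -0.055]
wrist_force: [0.1, -0.3, -0.2]
opening: 0.951
```

Run:
```python
from h import *
w=ws(60)
print(rot(get_obs()['eef_rot']).as_matrix().round(3))
```

```text
55.3 0.9489333053454728 [0.3286 0.1538 0.128 ] [0.3 1.7 0.7] [ 0.058 -0.205  0.975 -0.055]
[[-0.909 -0.394  0.136]
 [-0.407  0.91  -0.084]
 [-0.09  -0.131 -0.987]]
```

Run:
```python
from h import *
w=load('w60.png'); o=get_obs(); M=rot(o['eef_rot']).as_matrix()
E=px2w(w,337,349.5,.028,True); L=px2w(w,342.5,166,.056,True); J=px2w(w,335,285,.05,True); d=(E-L)[:2]; n=np.hypot(*d); d/=n
print('eye',E,'len',n,'yaw',np.degrees(np.arctan2(d[1],d[0])),np.degrees(np.arctan2(M[1,1],M[0,1]))-90)
G=np.r_[L[:2]+.032*d,.034]; tcp=G+.049*M[:,2]; print(tcp,tcp-o['eef_pos'])
G2=np.r_[E[:2]-.143*d,.034]; print(G2+.049*M[:,2])
```

```text
eye [0.44377786 0.21080042 0.028     ] len 0.17463200397415324 yaw 22.76098676158644 23.423281066342994
[ 0.31890277  0.15150954 -0.01437255] [-0.00967531 -0.0022507  -0.1423714 ]
[ 0.31856343  0.15136717 -0.01437255]
```

drive_tool --deltas '[[[-0.01,-0.002,-0.03],0],[[-0.003,0,-0.03],0],[[-0.001,0,-0.03],0],[[0,0,-0.02],0],[[0,0,0],0]]'

```text
time_s: 55.8
eef_pos: [0.3217, 0.1535, 0.0188]
eef_rot: [0.065, -0.204, 0.975, -0.055]
wrist_force: [0.6, -0.5, 0.5]
opening: 0.951
```

drive_tool --deltas '[[[-0.003,-0.002,-0.014],0],[[-0.002,0,-0.012],0],[[0,0,-0.006],0],[[0,0,0],0]]'

```text
time_s: 56.2
eef_pos: [0.3218, 0.1527, -0.0114]
eef_rot: [0.067, -0.204, 0.975, -0.055]
wrist_force: [0.2, 0.2, 0.4]
opening: 0.948
```

Run:
```python
from h import *
w=ws(61)
```

```text
56.25 0.9514975059716808 [ 0.3223  0.1528 -0.0109] [0.7 0.3 0.3] [ 0.067 -0.204  0.975 -0.055]
```

drive_tool --deltas '[[[-0.002,-0.001,-0.003],0],[[0,0,0],0],[[0,0,0],0],[[0,0,0],0],[[0,0,0],0]]' --gripper 0.3

```text
time_s: 56.75
eef_pos: [0.3219, 0.1521, -0.0116]
eef_rot: [0.069, -0.204, 0.975, -0.055]
wrist_force: [-0.1, 0.0, -1.5]
opening: 0.659
```

Run:
```python
from h import *
w=ws(62)
o=get_obs(); M=rot(o['eef_rot']).as_matrix(); print(M.round(3))
cv2.imwrite('pics/w62s.png',cv2.resize(w['frame'][:,:,::-1],(480,360)))
```

```text
56.8 0.6584090390119798 [ 0.3219  0.1521 -0.0117] [-1.1  0.7 -0.9] [ 0.069 -0.204  0.975 -0.055]
[[-0.907 -0.39   0.156]
 [-0.405  0.911 -0.079]
 [-0.112 -0.135 -0.985]]
```

```bash
python3 - <<'E'
from h import *
import json
o=get_obs(); M=rot(o['eef_rot']).as_matrix(); e=M.T@(np.array([.4438,.2108,.028])-o['eef_pos']); print(e); json.dump(e.tolist(),open('e.json','w'))
E
python3 go.py -.10 .04 .262
```

```text
[-0.13880317  0.0005334  -0.02459671]
cup now [-0.1742 -0.1069  0.028 ] delta [0.0086 0.1643 0.234 ] F [-1.1  0.7 -0.9] t 56.8
grasp cup [-0.3149 -0.1047  0.0366]
```

drive_tool --deltas '[[[0,0,0.02],0],[[0,0,0.035],0],[[0,0.01,0.04],0],[[0,0.02,0.04],0],[[0.0,0.025,0.035],0],[[0.0,0.03,0.03],0.0],[[0,0.03,0.02],0.0],[[0,0.025,0],0],[[0,0.01,0],0],[[0,0,0],0]]'

```text
time_s: 57.8
eef_pos: [0.3166, 0.3073, 0.2179]
eef_rot: [0.068, -0.203, 0.975, -0.053]
wrist_force: [0.6, -0.6, -1.3]
opening: 0.658
```

```bash
python3 go.py -.05 .04 .262
python3 - <<'E'
from h import *
o=get_obs(); print(rot(o['eef_rot']).as_matrix().round(3))
duo(63,(150,260,120,267),(200,345,330,523))
E
```

```text
cup now [-0.1164  0.0367  0.2575] delta [0.0594 0.0299 0.0045] F [ 0.6 -0.6 -1.3] t 57.8
grasp cup [-0.257   0.0392  0.2662]
[[-0.909 -0.388  0.154]
 [-0.402  0.912 -0.075]
 [-0.111 -0.13  -0.985]]
57.85 0.6590961589152325 [0.3164 0.3065 0.2175] [-0.7  0.3 -1.2] [ 0.068 -0.202  0.976 -0.053]
```

Run:
```python
from h import *
import json
t=load('t63.png'); e=json.load(open('e.json')); E,C=eyepos(e); print(E,w2px(t,E)); 
cv2.imwrite('pics/t63c.png',cv2.resize(t['frame'][190:265,140:240,::-1],(800,600),interpolation=cv2.INTER_CUBIC))
```

```text
[0.43869623 0.36339481 0.25658242] (np.float64(180.3300667815372), np.float64(241.1225920716308))
```

drive_tool --deltas '[[[0.015,0.008,0.004],0],[[0.025,0.012,0.001],0],[[0.022,0.0105,0],0],[[0,0,0],0]]'

```text
time_s: 58.35
eef_pos: [0.3794, 0.3311, 0.22]
eef_rot: [0.065, -0.199, 0.976, -0.055]
wrist_force: [-0.2, -0.2, 0.1]
opening: 0.66
```

```bash
python3 go.py -.014 .04 .261
python3 - <<'E'
from h import *
t=snap('top','t64.png')
cv2.imwrite('pics/t64c.png',cv2.resize(t['frame'][180:240,130:210,::-1],(800,600),interpolation=cv2.INTER_CUBIC))
E
```

```text
cup now [-0.0491  0.0323  0.2588] delta [0.029  0.0212 0.0022] F [-0.2 -0.2  0.1] t 58.35
grasp cup [-0.1896  0.0358  0.2683]
```

drive_tool --deltas '[[[0.006,0.008,0.003],0.01],[[0.012,0.007,0],0],[[0.012,0.006,0],0],[[0,0,0],0]]'

```text
time_s: 58.8
eef_pos: [0.4076, 0.3501, 0.2224]
eef_rot: [0.063, -0.204, 0.975, -0.055]
wrist_force: [0.3, 0.1, -1.1]
opening: 0.66
```

```bash
python3 go.py -.014 .04 .261
python3 - <<'E'
from h import *
t=snap('top','t65.png')
cv2.imwrite('pics/t65c.png',cv2.resize(t['frame'][180:240,130:210,::-1],(800,600),interpolation=cv2.INTER_CUBIC))
E
```

```text
cup now [-0.0155  0.0396  0.2606] delta [0.0012 0.0009 0.0004] F [ 0.3  0.1 -1.1] t 58.8
grasp cup [-0.1561  0.0418  0.2707]
```

drive_tool --deltas '[[[0.003,-0.002,0],0],[[0,0,0],0],[[0,0,-0.01],0],[[0,0,-0.01],0],[[0,0,-0.008],0],[[0,0,0],0]]'

```text
time_s: 59.45
eef_pos: [0.4077, 0.3467, 0.191]
eef_rot: [0.062, -0.205, 0.975, -0.056]
wrist_force: [0.1, -0.2, -1.2]
opening: 0.657
```

```bash
python3 go.py -.014 .04 .228
python3 - <<'E'
from h import *
duo(66,(185,230,145,205),(220,345,370,537))
E
```

```text
cup now [-0.0167  0.0366  0.2288] delta [ 0.0011  0.0042 -0.0008] F [ 0.1 -0.2 -1.2] t 59.45
grasp cup [-0.1572  0.0387  0.2393]
59.5 0.6594258307716685 [0.4079 0.3469 0.1916] [-0.2  0.3 -1.7] [ 0.062 -0.205  0.975 -0.056]
```

drive_tool --deltas '[[[0.001,0.001,-0.008],0],[[0.001,0.0005,-0.013],0],[[0.002,0.001,-0.013],0],[[0.003,0.0015,-0.013],0],[[0.003,0.0015,-0.013],0],[[0,0,0],0]]'

```text
time_s: 60.2
eef_pos: [0.414, 0.3487, 0.1294]
eef_rot: [0.058, -0.203, 0.976, -0.059]
wrist_force: [-2.3, 0.6, 1.4]
opening: 0.643
```

```bash
python3 go.py -.014 .04 .228
python3 - <<'E'
from h import *
duo(67,(185,230,145,205),(220,345,370,537))
E
```

```text
cup now [-0.0097  0.0353  0.1659] delta [-0.0059  0.0026  0.0621] F [-2.3  0.6  1.4] t 60.2
grasp cup [-0.1501  0.0381  0.1777]
60.25 0.6472308170257224 [0.4142 0.3489 0.1302] [-0.3 -0.4 -0. ] [ 0.058 -0.203  0.976 -0.058]
```

drive_tool --deltas '[[[0.004,0.0018,-0.011],0],[[0.005,0.0022,-0.011],0],[[0.003,0.0014,-0.006],0],[[0,0,0],0]]'

```text
time_s: 60.75
eef_pos: [0.4245, 0.353, 0.1034]
eef_rot: [0.056, -0.201, 0.976, -0.06]
wrist_force: [-5.8, -0.2, 0.9]
opening: 0.639
```

Run:
```python
from h import *
duo(68,(185,230,145,205),(240,310,450,543))
```

```text
60.8 0.6451832168397208 [0.4243 0.353  0.1036] [-6.2 -0.8 -0.3] [ 0.056 -0.201  0.976 -0.059]
```

drive_tool --deltas '[[[0,0,0],0],[[0,0,0],0]]' --gripper 0.653

```text
time_s: 61.1
eef_pos: [0.4241, 0.3533, 0.1043]
eef_rot: [0.057, -0.202, 0.976, -0.059]
wrist_force: [-1.5, -1.8, -0.9]
opening: 0.655
```

drive_tool --deltas '[[[0,0,0],0],[[0,0,0],0],[[0,0,0],0],[[0,0,0],0]]' --gripper 0.665

```text
time_s: 61.5
eef_pos: [0.4268, 0.3548, 0.1065]
eef_rot: [0.06, -0.201, 0.976, -0.058]
wrist_force: [0.7, -0.7, -1.1]
opening: 0.667
```

Run:
```python
from h import *
duo(69,(185,230,145,205),(220,345,370,537))
```

```text
61.55 0.6670045096073521 [0.4268 0.3548 0.1065] [ 0.3 -0.9  0.9] [ 0.06  -0.201  0.976 -0.058]
```

drive_tool --deltas '[[[-0.02,-0.009,0],0],[[-0.03,-0.013,0],0],[[-0.04,-0.018,0.01],0],[[-0.04,-0.018,0.02],0],[[-0.02,-0.01,0.02],0],[[0,0,0.02],0],[[0,0,0],0],[[0,0,0],0],[[0,0,0],0],[[0,0,0],0]]' --gripper 0.75

```text
time_s: 62.65
eef_pos: [0.2714, 0.2831, 0.1753]
eef_rot: [0.059, -0.201, 0.976, -0.059]
wrist_force: [0.3, 0.2, 0.3]
opening: 0.752
```

drive_tool --deltas '[[[0,0,0],0],[[0,0,0],0],[[0,0,0],0],[[0,0,0],0],[[0,0,0],0],[[0,0,0],0],[[0,0,0],0],[[0,0,0],0],[[0,0,0],0],[[0,0,0],0]]'

```text
time_s: 63.65
eef_pos: [0.271, 0.2823, 0.1729]
eef_rot: [0.056, -0.201, 0.976, -0.06]
wrist_force: [-0.3, 0.7, 1.0]
opening: 0.743
```

drive_tool --deltas '[[[0,0,0],0],[[0,0,0],0],[[0,0,0],0],[[0,0,0],0],[[0,0,0],0],[[0,0,0],0],[[0,0,0],0],[[0,0,0],0],[[0,0,0],0],[[0,0,0],0]]'

```text
time_s: 64.65
eef_pos: [0.271, 0.2823, 0.173]
eef_rot: [0.056, -0.201, 0.976, -0.06]
wrist_force: [-0.3, -0.2, -0.6]
opening: 0.751
```

Run:
```python
import cv2
from bench import camera,get_obs
for n in("scene","top","wrist"):
    f=camera(n)["frame"]; cv2.imwrite(f"pics/fin_{n}1.png",f[:,:,::-1])
print(get_obs()["time_s"])
```

```text
64.8
```

View pics/fin_scene1.png

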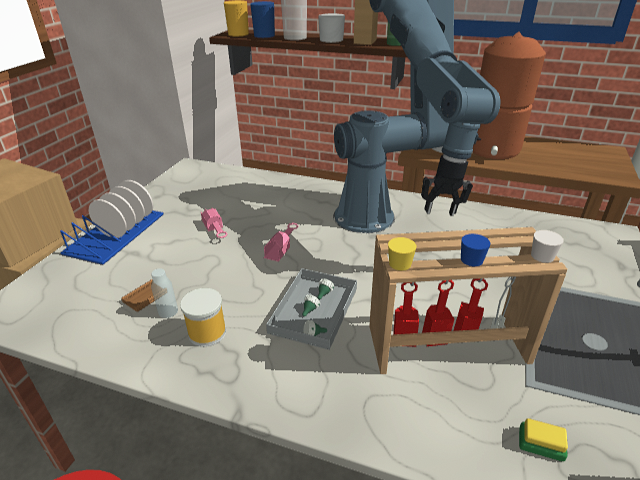

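View pics/fin_top1.png

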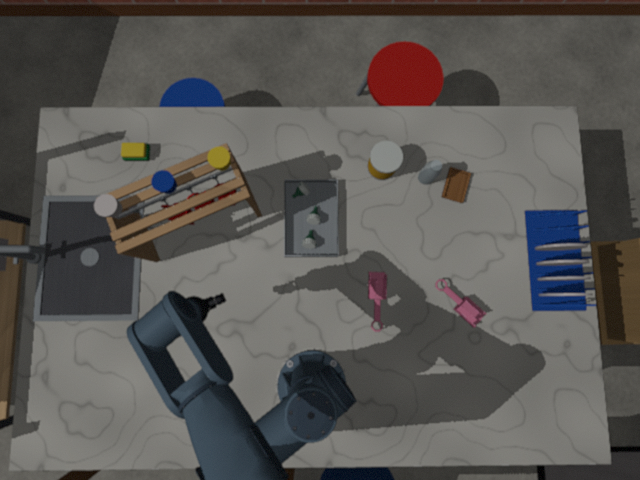

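View pics/fin_wrist1.png

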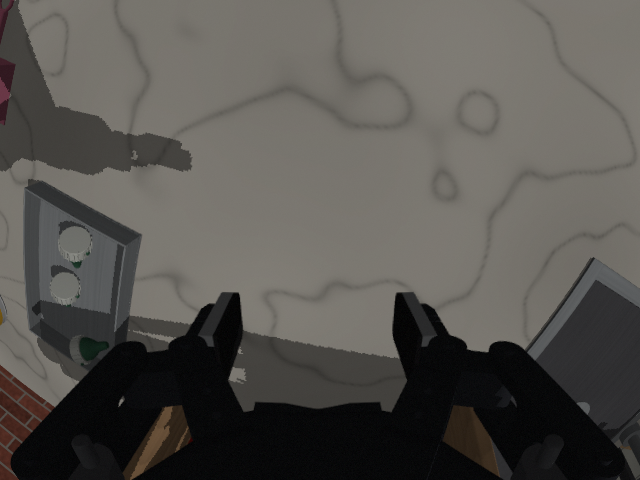

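The scene picture shows three red scoops at (406,310), (440,308) and (471,305), the tong at (503,305), and three tops in the tray at (327,287), (312,303) and (315,328). The tin, bottle and spoon rest stand as before. Next I'll wait and compare pictures for swing and tilt.

drive_tool --deltas '[[[0,0,0],0],[[0,0,0],0],[[0,0,0],0],[[0,0,0],0],[[0,0,0],0],[[0,0,0],0],[[0,0,0],0],[[0,0,0],0],[[0,0,0],0],[[0,0,0],0]]'

```text
time_s: 65.8
eef_pos: [0.271, 0.2824, 0.173]
eef_rot: [0.056, -0.201, 0.976, -0.06]
wrist_force: [0.4, -0.3, -0.5]
opening: 0.756
```

drive_tool --deltas '[[[0,0,0],0],[[0,0,0],0],[[0,0,0],0],[[0,0,0],0],[[0,0,0],0],[[0,0,0],0],[[0,0,0],0],[[0,0,0],0],[[0,0,0],0],[[0,0,0],0]]'

```text
time_s: 66.8
eef_pos: [0.271, 0.2823, 0.173]
eef_rot: [0.056, -0.201, 0.976, -0.06]
wrist_force: [-0.2, -0.1, -0.1]
opening: 0.751
```

drive_tool --deltas '[[[0,0,0],0],[[0,0,0],0],[[0,0,0],0],[[0,0,0],0],[[0,0,0],0],[[0,0,0],0],[[0,0,0],0],[[0,0,0],0],[[0,0,0],0],[[0,0,0],0]]'

```text
time_s: 67.8
eef_pos: [0.271, 0.2824, 0.173]
eef_rot: [0.056, -0.201, 0.976, -0.06]
wrist_force: [0.1, -0.9, -0.3]
opening: 0.748
```

```bash
python3 - <<'E'
import cv2,numpy as np
from bench import camera,get_obs
fs=[cv2.imread("pics/fin_scene1.png")]
for k in range(6):
    fs.append(np.ascontiguousarray(camera("scene")["frame"][:,:,::-1]))
print(get_obs()["time_s"])
b=(slice(230,370),slice(370,570))
print([int(cv2.absdiff(f[b],fs[-1][b]).max()) for f in fs],[int((cv2.absdiff(f[b],fs[-1][b]).max(2)>40).sum()) for f in fs])
cv2.imwrite("pics/fin_crop2.png",cv2.resize(fs[-1][b],None,fx=4,fy=4,interpolation=cv2.INTER_CUBIC))
E
sed -n 1,200p h.py | head -120
```

```text
68.1
[9, 8, 8, 9, 8, 8, 0] [0, 0, 0, 0, 0, 0, 0]
import numpy as np, cv2
from bench import get_obs, camera, hand_in
from scipy.spatial.transform import Rotation as R
def snap(name,fn):
    c=camera(name); cv2.imwrite('pics/'+fn,c['frame'][:,:,::-1]); np.save('pics/'+fn+'.npy',c,allow_pickle=True); return c
def load(fn): return np.load('pics/'+fn+'.npy',allow_pickle=True).item()
def rot(q): return R.from_quat(np.r_[q[1:],q[0]])
def ray(c,u,v,fish=False):
    x=(u-c['cx'])/c['fx']; y=(v-c['cy'])/c['fy']
    if fish:
        r=np.hypot(x,y); s=np.sinc(r/np.pi); d=np.array([x*s,y*s,np.cos(r)])
    else: d=np.array([x,y,1.])
    return rot(c['attitude']).apply(d)
def px2w(c,u,v,z,fish=False):
    d=ray(c,u,v,fish); e=np.asarray(c['eye']); return e+d*(z-e[2])/d[2]
def w2px(c,P,fish=False):
    p=rot(c['attitude']).inv().apply(np.asarray(P)-c['eye'])
    if fish:
        rr=np.hypot(p[0],p[1]); th=np.arctan2(rr,p[2]); k=th/max(rr,1e-9)
        return c['fx']*p[0]*k+c['cx'], c['fy']*p[1]*k+c['cy']
    return c['fx']*p[0]/p[2]+c['cx'], c['fy']*p[1]/p[2]+c['cy']
def tilt(fn,obs,gs=100,up=.049,
[... 2334 characters left out ...]
s']).round(4))
def barrel(fn,e,lip,sg=-11,zg=.033):
    w=load(fn); o=get_obs(); M=rot(o['eef_rot']).as_matrix()
    E=px2w(w,*e,.028,True);L=px2w(w,*lip,.002,True); d=(E-L)[:2]; n=np.hypot(*d); d=d/n
    G=np.r_[L[:2]+(45+sg)/1e3*d,zg]; tcp=G+.049*M[:,2]
    print('eye',E.round(4),'len',n.round(4),'yaw',np.degrees(np.arctan2(d[1],d[0])).round(1),'toolyaw',(np.degrees(np.arctan2(M[1,1],M[0,1]))-90).round(1),'tcp',tcp.round(4),'delta',(tcp-o['eef_pos']).round(4))
def tri(c1,p1,f1,c2,p2,f2):
    d1=ray(c1,*p1,f1); d2=ray(c2,*p2,f2)
    k=np.linalg.lstsq(np.c_[d1,-d2],np.asarray(c2['eye'])-c1['eye'],rcond=None)[0]
    a=c1['eye']+k[0]*d1; b=c2['eye']+k[1]*d2; return (a+b)/2, np.linalg.norm(a-b)
```

View pics/fin_crop2.png

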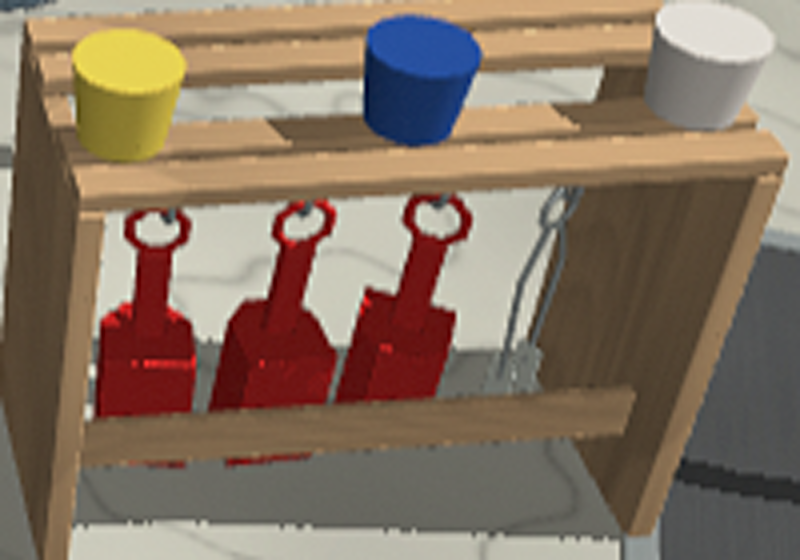

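Run:
```python
from h import *
s=snap('scene','fs.png'); im=s['frame'][:,:,::-1].copy()
b=(230,370,370,570); K=4
big=cv2.resize(im[b[0]:b[1],b[2]:b[3]],None,fx=K,fy=K,interpolation=cv2.INTER_CUBIC)
def pt(P): u,v=w2px(s,P); return int((u-b[2]+.5)*K),int((v-b[0]+.5)*K)
for y in(-.12,-.04,.04):
    e=cupW((0,y,.209)); m=cupW((0,y,.079)); cv2.line(big,pt(e),pt(m),(0,255,0),1); cv2.circle(big,pt(e),4,(255,255,0),1)
    for t in(-.4,.4):
        cv2.line(big,pt(e),pt(cupW((0,y+.13*np.sin(t),.209-.13*np.cos(t)))),(255,0,255),1)
cv2.imwrite('pics/fin_over.png',big)
```

```text
(no output)
```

View pics/fin_over.png

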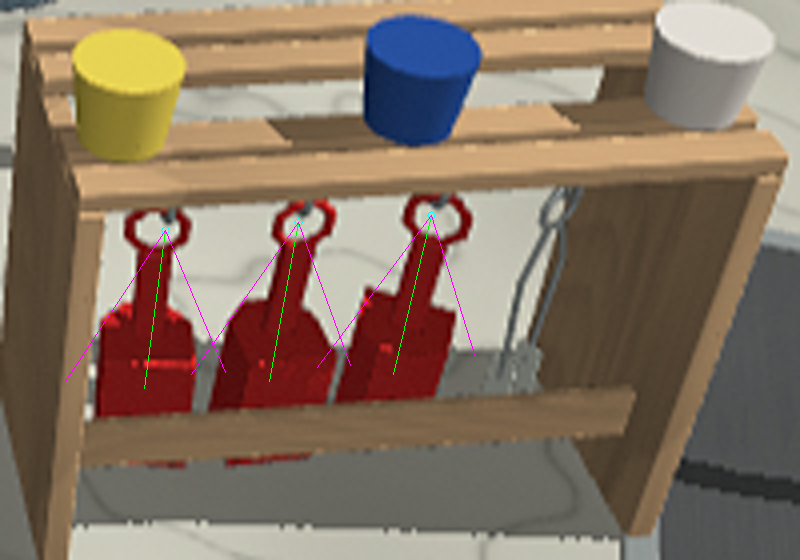

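The green lines mark scoops hanging straight down from the hooks. All three scoops lie along them, well inside the magenta 0.4 rad limits. Each eye is within about 5 mm of its predicted place, and the pictures show no movement, so I'm handing in.

```bash
python3 -c "
from bench import hand_in
print(hand_in())"
```

```text
the job is handed in; nothing more can be done
None
```

I emptied all three red scoops into the steel tray and hung them by their eyes on hooks 0, 1 and 2. I handed the job in at about 68 s of the 184 s allowed. Each scoop had a bottle top wedged in it, which I knocked out mouth down.

**Scoops:** In the last pictures all three hung still, with no visible change over 3 s. They were close to straight down, and each eye was within about 5 mm of where it should be, measured by overlay in the scene camera.

**Tops and other items:** The three tops lay in the flat tray, and the tong was still on hook 3. The tin, bottle and spoon rest looked to be in place, though I judged that by eye in the final views and did not re-measure it. The gripper was well clear, with wrist force close to zero.

**Disagreements:** The reported TCP ran about 30 mm beyond the true fingertips, which I corrected for. The tool also drifted to a tilt of 8–9° during the run. Scoop 0 in the row (on hook 0) was seen swinging once, probably from the random knock, but it settled. No last check failed.

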